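# Tip the returned ball knobs back into their drawer

### The arm

A 6-joint arm with a two-finger parallel gripper is mounted at the origin on the work surface. World frame = base frame: x ahead of the robot, y to its left, z up, the work surface at z = 0. Lengths are in m, angles in rad, forces in N, time in s.
With the tool pointing down it reaches from about 0.425 to 0.925 m from the base axis. Payload 12.5 kg.
Tool frame: the origin (TCP) lies between the finger pads; the fingertips stand 14 mm ahead of it and the grasp point (between the pads) lies 5 mm behind it; z points along the fingers, y is the direction in which the jaws open and shut (so a half turn about z gives the same grasp; the last joint's range is limited). The gripper opens to 85 mm and grips with 20 to 120 N. Pads are 22 mm wide; open, the fingers measure 114 mm over their backs; the gripper's body (76 mm by 85 mm) begins 54 mm behind the grasp point. The pads swing forward as they close: fully open they stand 13 mm farther back than shut.
Start: joints at [-1.374, 0.491, 1.559, -0, 1.092, -0.106], TCP at [0.186, -0.597, 0.245] pointing down, gripper open.
Joint ranges: [-3.1, 3.1], [-0.84, 2.19], [0.05, 2.79], [-1.13, 4.28], [0.06, 2.93], [-2.69, 2.69]. Speed limits (rad/s): [2.22, 2.22, 2.79, 3.14, 3.14, 3.14].

### API

Orientations are given as a unit quaternion [x, y, z, w].
In Python, from station import manip gives the robot as it stands.
- The arm moves only by the shell command python3 -m jog 'ROWS'. ROWS is text: rows parted by semicolons, each of 7 numbers parted by spaces: the shift along the tool's x, y, z normalised to -1 to 1, where 1 is 3 cm, then the turn, a rotation vector about the tool's x, y, z normalised to -1 to 1, where 1 is 0.08 rad, then the opening, from 0 (shut) to 1 (fully open). In form: dx dy dz wx wy wz gripper; .... A call has 1 to 12 rows; each row shifts and turns the commanded pose from where the row before left it, along the tool's axes as they then stand; what a row does not reach is not made up. A row lasts 1/10 s, in which the tool goes at most 50 mm and 8.59 degrees, less where a joint would pass 70% of its speed; a pose out of reach is approached as far as the arm can. A call with a number of a shift or a turn outside -1 to 1 is refused whole. A call with a gripper value outside its range is refused whole. The fingers move at their own pace and stop on an object; the grip force is fixed at half the most. Time passes only in rows, so rows that do not move let the fingers close. It gives the time, the measured TCP pose, the force and the opening at its end, in the units of the state.
- manip.get_state(): the state, without advancing time (a new reading comes with each control period).
- manip.camera(name): name is "scene" or "top"; returns (picture, depth): 384x512x3 uint8, blue, green, red; 384x512 float32, m along the optical axis (not along the pixel's ray), 0 where there is no reading.
- manip.get_calibration(name): a dict with "fx", "fy", "cx", "cy" (pixels), "distortion" ([k1, k2, p1, p2, k3] as OpenCV has them; the pictures are not rectified), "T" (4x4, takes a point from camera to world coordinates). Camera axes: x right, y up, looking along -z (the intrinsics and any distortion apply to the point x, -y, -z); pixel columns grow to the right and rows downward; lengths in m; the calibration is good to about 2 mm. A picture is of the moment at which its call begins. get_calibration takes no time and is no camera call.
- manip.close_job(): hands the job in, once; it reports no verdict.
The state is a dict: "time": time; "joint_pos": joint angles; "joint_vel": joint speeds; "effort": joint torques, N m; "eef_pos": TCP position; "ee_rot": TCP orientation; "force": force on the tool from outside, world axes, zero at the start; "ft_torque": the same for the moment, N m; "gripper_width": finger opening in m.
Only numpy, scipy, OpenCV 4.12 (cv2) and the standard library are available. Lean on these libraries where they do the work, as an engineer would, in place of code of your own. Each camera call takes 0.05 s, during which the arm holds its last target.

### The job

The shop floor has sent spare ball knobs back in yellow bins, and they belong in the top drawer of the small blue bench cabinet. First lift the orange case that stands in front of the cabinet over onto the green mat, then pull the drawer out as far as it goes, tip out into it every bin that has knobs in it (do not pick them out of the bins by hand) and stand each bin upright again on the black mat; any knob that misses goes into the drawer too. When all the knobs are in, push the drawer fully home, leaving the other things on the bench and on the cabinet where they are.

Things in the scene. Friction and masses are not known exactly. Their poses are not given: they have to be found in the camera images.
- drawer0 (a joint): the top drawer of the cabinet (m): 0 = fully home, grows as it is pulled out towards the robot, along the -x of point pull; stops at 0.20; may start up to 15 mm ajar; stays where it is left; runs on slides (about 1 N of friction)
- pull (a point): middle of the top drawer's pull, an aluminium bar 12 mm thick, 240 mm long along the point's y, 35 mm in front of the drawer's front (29 mm free gap), 37 mm below the cabinet's top, on black end brackets; moves with the drawer. Site x points into the fixed cabinet: light grey, 300 deep, 320 wide, 154 high, two blue drawers; the lower one (not used) has the same pull 65 mm below
- drawer_front (a point): on the top drawer's inner floor, at the foot of the middle of its front; moves with the drawer; axes as point pull: the inside runs from here 257 mm along +x and 140 mm to either side along y. Side walls rise 46 mm above this floor, the blue front 55 mm. Pulled right out, the first 195 mm of x are open to the sky (the rest is under the cabinet's top)
- case: orange assortment case with a black carrying handle, loose, 0.5 to 0.8 kg: 100 (x) x 180 (y) x 108 high; origin at the centre of its underside. It stands in front of the cabinet in the drawer's way
- case_grip (a point): middle of the case's handle: a round bar 12 mm thick, 100 mm free length along the case's y, 140 mm above the case's underside, with 26 mm of free space below the bar
- case_mat: green mat, fixed, 220 (x) x 220 (y) x 2 mm thick; origin at the centre of its underside. The case goes here, upright, its centre over the mat
- bin_mat: black rubber mat, fixed, 320 (x) x 270 (y) x 2 mm thick; origin at the centre of its underside. The bins stand on it at the start and at the end
- bin0: yellow plastic parts bin, loose, 0.14 kg, 65 mm high, 66 mm wide (y, upright sides), 3 mm walls; upright back at x = -47 mm, floor to x = +38 mm, then a front sloping outwards (40 degrees from upright) to its lip at x = +93 mm, over which it is tipped out; origin on the underside, 47 mm from the back, z up. Holds up to three ball knobs
- bin1: yellow plastic parts bin, loose, 0.14 kg, 65 mm high, 66 mm wide (y, upright sides), 3 mm walls; upright back at x = -47 mm, floor to x = +38 mm, then a front sloping outwards (40 degrees from upright) to its lip at x = +93 mm, over which it is tipped out; origin on the underside, 47 mm from the back, z up. Holds up to three ball knobs
- bin2: yellow plastic parts bin, loose, 0.14 kg, 65 mm high, 66 mm wide (y, upright sides), 3 mm walls; upright back at x = -47 mm, floor to x = +38 mm, then a front sloping outwards (40 degrees from upright) to its lip at x = +93 mm, over which it is tipped out; origin on the underside, 47 mm from the back, z up. Holds up to three ball knobs
- knob00: black ball knob, loose, 30 g: a 30 mm ball with a 12 mm flat brass face 15 mm from its centre along its own -z, on which it may stand; origin at the centre of the ball. Starts on the floor of bin0, or is absent (None from the start). It rolls out of a bin that is tipped nose down by some 80 degrees or more
- knob01: black ball knob, loose, 30 g: a 30 mm ball with a 12 mm flat brass face 15 mm from its centre along its own -z, on which it may stand; origin at the centre of the ball. Starts on the floor of bin0, or is absent (None from the start). It rolls out of a bin that is tipped nose down by some 80 degrees or more
- knob02: black ball knob, loose, 30 g: a 30 mm ball with a 12 mm flat brass face 15 mm from its centre along its own -z, on which it may stand; origin at the centre of the ball. Starts on the floor of bin0, or is absent (None from the start). It rolls out of a bin that is tipped nose down by some 80 degrees or more
- knob10: black ball knob, loose, 30 g: a 30 mm ball with a 12 mm flat brass face 15 mm from its centre along its own -z, on which it may stand; origin at the centre of the ball. Starts on the floor of bin1, or is absent (None from the start). It rolls out of a bin that is tipped nose down by some 80 degrees or more
- knob11: black ball knob, loose, 30 g: a 30 mm ball with a 12 mm flat brass face 15 mm from its centre along its own -z, on which it may stand; origin at the centre of the ball. Starts on the floor of bin1, or is absent (None from the start). It rolls out of a bin that is tipped nose down by some 80 degrees or more
- knob12: black ball knob, loose, 30 g: a 30 mm ball with a 12 mm flat brass face 15 mm from its centre along its own -z, on which it may stand; origin at the centre of the ball. Starts on the floor of bin1, or is absent (None from the start). It rolls out of a bin that is tipped nose down by some 80 degrees or more
- knob20: black ball knob, loose, 30 g: a 30 mm ball with a 12 mm flat brass face 15 mm from its centre along its own -z, on which it may stand; origin at the centre of the ball. Starts on the floor of bin2, or is absent (None from the start). It rolls out of a bin that is tipped nose down by some 80 degrees or more
- knob21: black ball knob, loose, 30 g: a 30 mm ball with a 12 mm flat brass face 15 mm from its centre along its own -z, on which it may stand; origin at the centre of the ball. Starts on the floor of bin2, or is absent (None from the start). It rolls out of a bin that is tipped nose down by some 80 degrees or more
- knob22: black ball knob, loose, 30 g: a 30 mm ball with a 12 mm flat brass face 15 mm from its centre along its own -z, on which it may stand; origin at the centre of the ball. Starts on the floor of bin2, or is absent (None from the start). It rolls out of a bin that is tipped nose down by some 80 degrees or more
- spray_can: blue spray can, 52 mm across, 150 high, standing on the bench; origin under its centre; leave alone
- carton: small cardboard box 80 x 120 x 60 high on top of the cabinet; origin under its centre; leave alone
- tape: roll of tape, 100 mm across, 48 high, lying on top of the cabinet; origin under its centre; leave alone
- screwdriver: screwdriver about 200 mm long lying on the bench, on the right, near the robot; leave alone
Mind the look-alikes: they are no part of the job. Several things look just like the case: the one meant starts farthest from the robot's base.

How it is judged:
By the outcome, as a careful person would: the job done as asked, in the order asked, and still so for the second after the job is handed in, with the robot touching nothing.
Of knob00, knob01, knob02, knob10, knob11, knob12, knob20, knob21, knob22 only 5 to 9 are there at a start; the rules pass over those that are not, and their reading is None.
At some moment in a run one of case, bin0, bin1, bin2 may be knocked a few centimetres aside while the robot is not near it.
It also fails if it takes over 210 s, if anything falls off the work surface, if the arm or the gripper's body presses on something with over 40 N, if the wrist force passes 120 N, or if a joint passes its speed limit or range.

## Working session

There is one attempt and no reset: what is moved stays moved. The work goes in short steps, Python scripts to look and compute and a shell command to move; the robot and the scene stay as the last step left them, time stands still between calls to the robot, and variables do not carry over. Pictures are saved under pics/ and viewed, and the job is handed in when it is done.

```bash
ls; mkdir -p pics; cat > h.py <<'E'
import numpy as np,cv2
from station import manip
from scipy.spatial.transform import Rotation as R
def snap(n,fn=None):
    im,d=manip.camera(n); c=manip.get_calibration(n)
    np.savez('last_%s.npz'%n,im=im,d=d)
    if fn: cv2.imwrite('pics/'+fn+'.png',im)
    return im,d,c
def load(n):
    z=np.load('last_%s.npz'%n); return z['im'],z['d'],manip.get_calibration(n)
def ray(c,u,v):
    K=np.array([[c['fx'],0,c['cx']],[0,c['fy'],c['cy']],[0,0,1.]])
    p=cv2.undistortPoints(np.array([[[u,v]]],float),K,np.array(c['distortion'],float))[0,0]
    T=np.array(c['T']); d=T[:3,:3]@np.array([p[0],-p[1],-1.]); return T[:3,3],d
def onz(c,u,v,z):
    o,d=ray(c,u,v); return o+d*(z-o[2])/d[2]
def cloud(im,d,c):
    K=np.array([[c['fx'],0,c['cx']],[0,c['fy'],c['cy']],[0,0,1.]])
    h,w=d.shape; uu,vv=np.meshgrid(np.arange(w),np.arange(h))
    p=cv2.undistortPoints(np.stack([uu,vv],-1).reshape(-1,1,2).astype(float),K,np.array(c['distortion'],float)).reshape(h,w,2)
    T=np.array(c['T']); X=np.stack([p[...,0]*d,-p[...,1]*d,-d],-1)
    return X@T[:3,:3].T+T[:3,3]
def st():
    s=manip.get_state(); r=R.from_quat(s['ee_rot'])
    print('t',round(s['time'],2),'p',np.round(s['eef_pos'],4),'F',np.round(s['force'],1),'w',round(s['gripper_width'],4)); print(np.round(r.as_matrix(),3).tolist(),'q',np.round(s['joint_pos'],3)); return s
E
python3 - <<'E'
from h import *
st()
for n in('scene','top'):
    im,d,c=snap(n,n+'0'); print(n,np.round(c['T'],3).tolist(),c['fx'],c['cx'],c['cy'],c['distortion'])
E
```

```text
pics
t 0.0 p [ 0.1864 -0.5963  0.2447] F [-0.5 -0.3  1. ] w 0.0854
[[0.955, 0.298, -0.0], [0.298, -0.955, 0.001], [0.0, -0.001, -1.0]] q [-1.374  0.492  1.559 -0.     1.092 -0.106]
scene [[-0.693, -0.545, 0.473, 0.957], [0.721, -0.534, 0.441, 0.461], [0.012, 0.646, 0.763, 0.873], [0.0, 0.0, 0.0, 1.0]] 352.07601115155717 254.0231735259932 193.69584616930177 [-0.11057488  0.          0.          0.          0.        ]
top [[0.0, 0.974, -0.226, 0.227], [-1.0, 0.0, 0.0, 0.06], [0.0, 0.226, 0.974, 1.223], [0.0, 0.0, 0.0, 1.0]] 441.5902448823282 252.65079100747644 182.6575594648883 [0.01539683 0.         0.         0.         0.        ]
```

```bash
python3 -m jog --help 2>&1 | head -20
```

```text
schema error: expected rows of numbers
```

View pics/scene0.png

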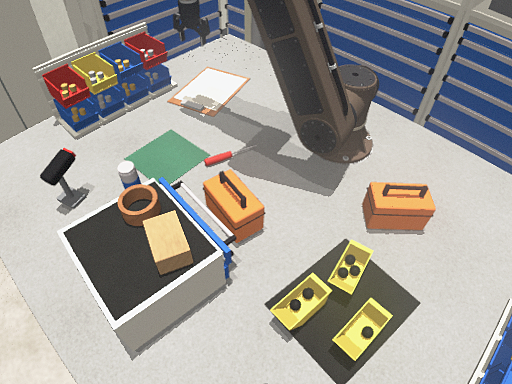

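View pics/top0.png

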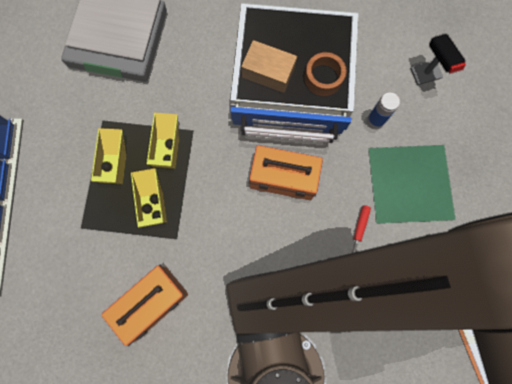

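The top view shows two orange cases, at pixels (287,170) and (143,303). The one at (287,170) is farthest from the base (279,370) and stands in front of the cabinet's pull, so it is the one meant. The green mat is at (411,184), the black mat at (137,180), and the three bins at (109,155), (163,140) and (148,197). I'll confirm in crops.

```bash
python3 - <<'E'
from h import *
im,d,c=load('top'); im2,d2,c2=load('scene')
a=cv2.resize(im[90:250,80:480],None,fx=2,fy=2,interpolation=2)
b=cv2.resize(im2[160:360,190:430],None,fx=2.5,fy=2.5,interpolation=2)[:, :600]
cv2.imwrite('pics/crop_a.png',a); cv2.imwrite('pics/crop_b.png',b)
for n in('top','scene'):
    im,d,c=load(n); P=cloud(im,d,c); hsv=cv2.cvtColor(im,cv2.COLOR_BGR2HSV)
    print(n,'depth ok',(d>0).mean())
    for name,lo,hi,zr in(('yellow',(24,120,90),(34,255,255),(-.01,.1)),('green',(65,70,30),(90,255,200),(-.02,.03)),('orange',(5,150,80),(17,255,255),(-.01,.13)),('blue',(105,150,50),(125,255,255),(0.05,.17))):
        m=cv2.inRange(hsv,lo,hi); k,l,s,ce=cv2.connectedComponentsWithStats(m)
        for i in range(1,k):
            if s[i,4]<150: continue
            q=P[(l==i)&(d>0)]; q=q[(q[:,2]>zr[0])&(q[:,2]<zr[1])]
            if len(q)<50: continue
            top=q[q[:,2]>np.percentile(q[:,2],97)-.006]
            r=cv2.minAreaRect(q[:,:2].astype(np.float32)*1000)
            r2=cv2.minAreaRect(top[:,:2].astype(np.float32)*1000)
            print(name,'pix',np.round(ce[i]),'zmax',round(np.percentile(q[:,2],97),3),'all',np.round(np.hstack(r),1),'top',np.round(np.hstack(r2),1))
E
```

```text
top depth ok 0.9960072835286459
yellow pix [163. 140.] zmax 0.069 all [619.6 318.8  86.6 148.9  85.1] top [618.7 309.2  67.  149.1  84.8]
yellow pix [109. 155.] zmax 0.07 all [584.  466.3  87.9 169.2  85.7] top [573.3 457.   67.5 149.   86.7]
yellow pix [147. 196.] zmax 0.07 all [465.8 353.9 171.   84.7  10.8] top [456.7 343.3 149.2  66.8  10.5]
green pix [411. 184.] zmax 0.006 all [ 509.7 -387.6  217.7  218.3    3.1] top [ 509.3 -386.9  216.   216.9    2.6]
orange pix [286. 170.] zmax 0.112 all [523.2 -26.4 176.7  97.1  78.6] top [522.9 -26.2 175.4  96.4  78.5]
orange pix [142. 305.] zmax 0.112 all [181.3 328.   98.5 177.5  41.7] top [181.4 328.4  97.6 177.3  42.2]
blue pix [294. 116.] zmax 0.145 all [661.  -38.  311.8  15.5  84.9] top [660.8 -37.9 311.8  15.   84.8]
scene depth ok 0.9959920247395834
yellow pix [346. 275.] zmax 0.069 all [440.5 338.7 183.7  73.7  10.4] top [461.4 345.1 140.   66.2  10.8]
yellow pix [295. 308.] zmax 0.069 all [602.7 302.1  85.5 183.7  84.9] top [619.6 309.7  68.3 150.8  85.5]
yellow pix [356. 335.] zmax 0.069 all [558.  457.5  73.3 182.1  86.7] top [
[... 719 characters left out ...]
3 -3.9450e+02  1.9200e+01  6.4970e+02  1.0000e-01]
blue pix [412.  14.] zmax 0.137 all [-1095.   -309.8   547.2    49.8    87.6] top [-1086.4  -247.4   422.2    34.5    87.1]
blue pix [488.  43.] zmax 0.136 all [-1093.4   179.5   270.1    35.     89.2] top [-1.0911e+03  1.7060e+02  2.1800e+01  2.5020e+02  4.0000e-01]
blue pix [103.  92.] zmax 0.168 all [ 5.098e+02 -8.112e+02  3.468e+02  1.601e+02  3.000e-01] top [ 389.7 -813.3  155.   101.3   89.4]
blue pix [485.  61.] zmax 0.059 all [-1088.    195.2    29.    285.9     1.3] top [-1.0833e+03  1.8640e+02  2.2700e+01  2.6830e+02  6.0000e-01]
blue pix [199. 223.] zmax 0.144 all [662.3 -37.4 318.8  24.2  82.9] top [662.6 -38.2 317.   14.8  84.7]
```

View pics/crop_a.png

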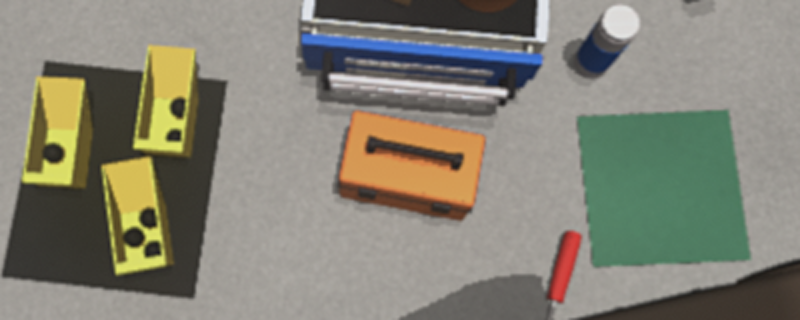

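View pics/crop_b.png

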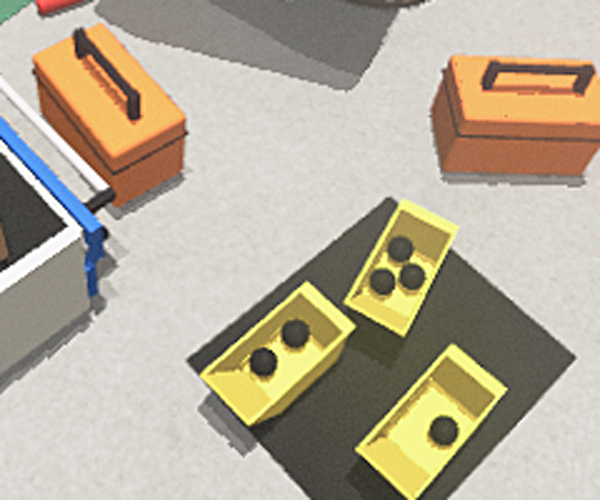

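```bash
python3 - <<'E'
from h import *
im,d,c=load('top'); P=cloud(im,d,c)
# case handle: points above .125 near case
x=P[...,0];y=P[...,1];z=P[...,2]
m=(z>.125)&(z<.16)&(abs(x-.523)<.06)&(abs(y+.026)<.09); q=P[m]
r=cv2.minAreaRect(q[:,:2].astype(np.float32)*1000); print('handle',r,len(q),np.percentile(q[:,2],[5,50,95]))
m=(z>.10)&(z<.125)&(x>.57)&(x<.65)&(abs(y+.04)<.15); q=P[m]; print('pull',cv2.minAreaRect(q[:,:2].astype(np.float32)*1000),np.percentile(q[:,2],[5,50,95]))
m=(z>.15)&(z<.165)&(x>.64)&(abs(y+.05)<.25); q=P[m]; print('cabtop',cv2.minAreaRect(q[:,:2].astype(np.float32)*1000),np.percentile(q[:,2],[5,50,95]))
hsv=cv2.cvtColor(im,cv2.COLOR_BGR2HSV)
# knobs: dark pixels inside bins, z
for b in((619,309,85),(573,457,86.7),(457,343,10.5-90)):
  m=(hsv[...,2]<60)&(np.hypot(x-b[0]/1e3,y-b[1]/1e3)<.09)&(z>.012)&(z<.06); 
  k,l,s,ce=cv2.connectedComponentsWithStats(m.astype(np.uint8))
  for i in range(1,k):
    if s[i,4]>15: print(b,np.round(ce[i]),s[i,4],np.round(P[l==i].mean(0),3),P[l==i][:,2].max())
# spray can etc
m=(z>.1)&(x>.5)&(x<.8)&(y<-.22)&(y>-.45);print('can',P[m].mean(0),P[m].max(0))
# black mat
m=(hsv[...,2]<50)&(abs(z)<.01)&(x>.3)&(x<.75)&(y>.2)&(y<.6);print('mat',cv2.minAreaRect(P[m][:,:2].astype(np.float32)*1000))
E
```

```text
handle ((524.1727294921875, -26.683536529541016), (123.3276596069336, 14.000186920166016), 79.14171600341797) 251 [0.13693496 0.14431255 0.14789131]
pull ((610.0503540039062, -47.92591857910156), (79.39710235595703, 282.8056945800781), 0.12766532599925995) [0.10405264 0.11964255 0.1242572 ]
cabtop ((818.0416259765625, -101.87069702148438), (417.96185302734375, 287.1995849609375), 84.64786529541016) [0.15132878 0.15482507 0.15856295]
(619, 309, 85) [169. 143.] 39 [0.617 0.297 0.033] 0.03791422604679817
(619, 309, 85) [167. 158.] 23 [0.575 0.301 0.034] 0.03868896107513775
(573, 457, 86.7) [106. 166.] 60 [0.55  0.469 0.031] 0.03928355962127483
(457, 343, -79.5) [154. 199.] 47 [0.458 0.331 0.032] 0.03827681686127948
(457, 343, -79.5) [146. 208.] 62 [0.431 0.35  0.032] 0.03840540555215233
(457, 343, -79.5) [156. 214.] 36 [0.415 0.323 0.033] 0.03759689506068242
can [ 0.69069746 -0.29387783  0.13886044] [ 0.79960919 -0.2707343   0.1657338 ]
mat ((502.7767333984375, 381.6654052734375), (251.75694274902344, 180.39767456054688), 54.23194885253906)
```

The crops confirm it. The case at (287,170) stands right at the drawer pull, and the other one is nearer the robot and off to the left. The bins hold 2 knobs at (163,140), 1 at (109,155) and 3 at (148,197), so all three must be tipped. Their lips point away from the robot (+x). Next: planning helpers, and a closer measurement of the pull, the mat and the can.

```bash
cat >> h.py <<'E'
import json
def log():
    s=manip.get_state()
    with open('log.jsonl','a') as f: f.write(json.dumps(dict(q=list(map(float,s['joint_pos'])),p=list(map(float,s['eef_pos'])),r=list(map(float,s['ee_rot']))))+'\n')
def rot(a=0,tilt=0,lean=0):
    """tool down with tool x at world yaw a (deg), then turned by tilt about own y, lean about own x"""
    a=np.radians(a); D=np.array([[np.cos(a),np.sin(a),0],[np.sin(a),-np.cos(a),0],[0,0,-1]])
    return D@R.from_euler('yx',[tilt,lean],degrees=True).as_matrix()
def need(p,M=None):
    """units from present pose: shift in present tool axes, rotation vector in tool axes"""
    s=manip.get_state(); log(); Rm=R.from_quat(s['ee_rot']).as_matrix()
    d=Rm.T@(np.array(p)-s['eef_pos'])/.03
    w=np.zeros(3) if M is None else R.from_matrix(Rm.T@M).as_rotvec()/.08
    print('shift units',np.round(d,2),'turn units',np.round(w,2),'if turned first',None if M is None else np.round(M.T@(np.array(p)-s['eef_pos'])/.03,2))
E
python3 - <<'E'
from h import *
im,d,c=load('top'); P=cloud(im,d,c); x,y,z=P[...,0],P[...,1],P[...,2]; hsv=cv2.cvtColor(im,cv2.COLOR_BGR2HSV)
m=(z>.118)&(z<.127)&(x>.57)&(x<.66)&(abs(y+.04)<.14); q=P[m]
print('pull',np.round(np.hstack(cv2.minAreaRect(q[:,:2].astype(np.float32)*1000)),1))
ys=np.arange(-.14,.08,.03)
for a in ys:
    t=P[m&(abs(y-a)<.012)]
    if len(t): print(round(a,3),np.round([t[:,0].min(),t[:,0].mean(),t[:,0].max()],4),len(t))
m=(z>.1)&(x>.5)&(x<.8)&(y<-.25)&(y>-.4); t=P[m&(z>.14)];print('can',t.mean(0),t.min(0),t.max(0))
# mat corners by pixels
for uv in((103,121),(194,129),(176,238),(82,227)): print('mat',np.round(onz(c,*uv,.002),3))
m=(z>.19)&(x>.6)&(x<1);print('carton',np.round(np.hstack(cv2.minAreaRect(P[m][:,:2].astype(np.float32)*1000)),0))
need([.524,-.027,.245],rot(79))
E
```

```text
pull [634.1 -42.4 269.5  43.7  84.9]
-0.14 [0.6033 0.6176 0.6474] 53
-0.11 [0.6059 0.6203 0.6509] 49
-0.08 [0.609  0.625  0.6535] 42
-0.05 [0.6111 0.6257 0.6546] 48
-0.02 [0.6146 0.629  0.6577] 47
0.01 [0.6176 0.6289 0.66  ] 39
0.04 [0.6202 0.6262 0.6313] 36
0.07 [0.6224 0.6321 0.6578] 40
can [ 0.69419126 -0.29555671  0.14852789] [ 0.67147512 -0.31910331  0.1400282 ] [ 0.72015223 -0.27295782  0.15544015]
mat [0.695 0.498 0.002]
mat [0.671 0.231 0.002]
mat [0.354 0.271 0.002]
mat [0.384 0.532 0.002]
carton [765. -43. 261. 105.  81.]
shift units [ 1.640e+01 -1.476e+01  1.000e-02] turn units [-1.000e-02 -1.000e-02 -1.345e+01] if turned first [ 2.078e+01  7.430e+00 -1.000e-02]
```

```bash
python3 -m jog '0.5 -0.45 0 0 0 0 1;1 -0.9 0 0 0 0 1;1 -0.9 0 0 0 0 1;1 -0.9 0 0 0 0 1;1 -0.9 0 0 0 0 1;1 -0.9 0 0 0 0 1;1 -0.9 0 0 0 0 1;1 -0.9 0 0 0 0 1;1 -0.9 0 0 0 0 1;1 -0.9 0 0 0 0 1;1 -0.9 0 0 0 0 1;1 -0.9 0 0 0 0 1'; python3 -c "
from h import *;log()"
python3 -m jog '1 -0.9 0 0 0 -1 1;1 -0.5 0 0 0 -1 1;1 -0.5 0 0 0 -1 1;1 -0.4 0 0 0 -1 1;0 0 0 0 0 -1 1;0 0 0 0 0 -1 1;0 0 0 0 0 -1 1;0 0 0 0 0 -1 1;0 0 0 0 0 -1 1;0 0 0 0 0 -1 1;0 0 0 0 0 -1 1;0 0 0 0 0 -1 1'
python3 -c "
from h import *;st();need([.524,-.027,.2],rot(79))"
```

```text
time: 1.3
eef_pos: [0.4236, -0.1958, 0.2452]
ee_rot: [0.989, 0.151, -0.0, -0.0]
force: [0.3, 0.6, 0.2]
gripper_width: 0.0857
time: 2.5
eef_pos: [0.5054, -0.0849, 0.2451]
ee_rot: [0.806, 0.592, -0.0, -0.0]
force: [0.4, 0.3, 0.5]
gripper_width: 0.0854
t 2.5 p [ 0.5054 -0.0849  0.2451] F [0.4 0.3 0.5] w 0.0854
[[0.3, 0.954, -0.001], [0.954, -0.3, 0.0], [-0.0, -0.001, -1.0]] q [-0.295  0.332  1.831 -0.     0.979  0.009]
shift units [2.03 0.01 1.5 ] turn units [-0.01  0.   -1.41] if turned first [2.01 0.24 1.5 ]
```

```bash
python3 -m jog '1 0 0 0 0 -0.7 1;1 0.2 0 0 0 -0.7 1;0 0 0 0 0 0 1'
python3 - <<'E'
from h import *
st()
im,d,c=snap('scene','scene1')
P=cloud(im,d,c);x,y,z=P[...,0],P[...,1],P[...,2];m=(z>.13)&(z<.155)&(abs(x-.52)<.09)&(abs(y+.026)<.12)
q=P[m];print(len(q),np.round(np.hstack(cv2.minAreaRect(q[:,:2].astype(np.float32)*1000)),1))
need([.524,-.027,.136],rot(79))
E
```

```text
time: 2.8
eef_pos: [0.5287, -0.0266, 0.245]
ee_rot: [0.772, 0.636, 0.0, -0.0]
force: [-0.1, 0.1, 0.9]
gripper_width: 0.0851
t 2.8 p [ 0.5287 -0.0266  0.245 ] F [-0.1  0.1  0.9] w 0.0851
[[0.191, 0.982, -0.0], [0.982, -0.191, 0.0], [0.0, -0.0, -1.0]] q [-0.175  0.356  1.792  0.     0.993  0.017]
188 [524.3 -25.8 123.7  14.   78.7]
shift units [-0.   -0.14  3.63] turn units [-0.01  0.   -0.02] if turned first [-0.   -0.14  3.63]
```

View pics/scene1.png

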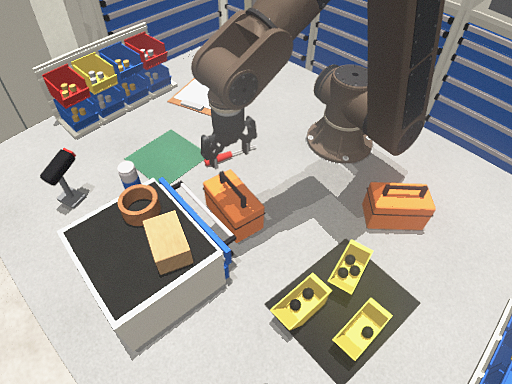

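The gripper (228,135) hangs above the case handle (235,190). A second measurement puts the handle at (0.524, -0.026), agreeing with the first. Descending.

```bash
python3 -m jog '0 -0.15 1 0 0 0 1;0 0 1 0 0 0 1;0 0 1 0 0 0 1;0 0 0.6 0 0 0 1;0 0 0 0 0 0 0.15;0 0 0 0 0 0 0;0 0 0 0 0 0 0;0 0 0 0 0 0 0;0 0 0 0 0 0 0;0 0 0 0 0 0 0'
python3 -m jog '0 0 -0.5 0 0 0 0;0 0 -1 0 0 0 0;0 0 -1 0 0 0 0'
python3 -c "
from h import *;st();need([.51,-.388,.22],rot(88))"
```

```text
time: 3.85
eef_pos: [0.5243, -0.0281, 0.1381]
ee_rot: [0.773, 0.635, 0.001, 0.001]
force: [3.1, -0.4, 3.6]
gripper_width: 0.0099
time: 4.15
eef_pos: [0.5227, -0.0277, 0.2123]
ee_rot: [0.773, 0.635, -0.001, -0.001]
force: [0.1, 0.5, -5.7]
gripper_width: 0.01
t 4.15 p [ 0.5227 -0.0277  0.2123] F [ 0.1  0.5 -5.7] w 0.01
[[0.195, 0.981, -0.003], [0.981, -0.195, 0.0], [-0.0, -0.003, -1.0]] q [-0.179  0.388  1.844 -0.     0.913  0.017]
shift units [-11.86   1.92  -0.26] turn units [-0.04 -0.   -2.01] if turned first [-12.02  -0.    -0.26]
```

```bash
python3 -m jog '0 0 0 0 0 -1 0;-0.5 0 0 0 0 -1 0;-1 0 0 0 0 0 0;-1 0 0 0 0 0 0;-1 0 0 0 0 0 0;-1 0 0 0 0 0 0;-1 0 0 0 0 0 0;-1 0 0 0 0 0 0;-1 0 0 0 0 0 0;-1 0 0 0 0 0 0;-1 0 0 0 0 0 0;-1 0 0 0 0 0 0'
python3 -m jog '-1 0 0 0 0 0 0;-0.5 0 0 0 0 0 0;0 0 0 0 0 0 0;0 0 0 0 0 0 0;0 0 0 0 0 0 0'
python3 -c "
from h import *;st();snap('scene','scene2');need([.51,-.388,.1375],rot(88))"
```

```text
time: 5.35
eef_pos: [0.5103, -0.3433, 0.2115]
ee_rot: [0.72, 0.694, -0.0, -0.001]
force: [-0.2, -0.6, -5.9]
gripper_width: 0.01
time: 5.85
eef_pos: [0.5094, -0.3864, 0.2121]
ee_rot: [0.719, 0.695, 0.0, -0.001]
force: [-0.6, 0.7, -6.2]
gripper_width: 0.0102
t 5.85 p [ 0.5094 -0.3864  0.2121] F [-0.6  0.7 -6.2] w 0.0102
[[0.035, 0.999, -0.001], [0.999, -0.035, 0.001], [0.001, -0.001, -1.0]] q [-0.752  0.544  1.558  0.     1.04  -0.717]
shift units [-0.06  0.02  2.49] turn units [-0.   -0.01 -0.  ] if turned first [-0.05  0.02  2.49]
```

View pics/scene2.png

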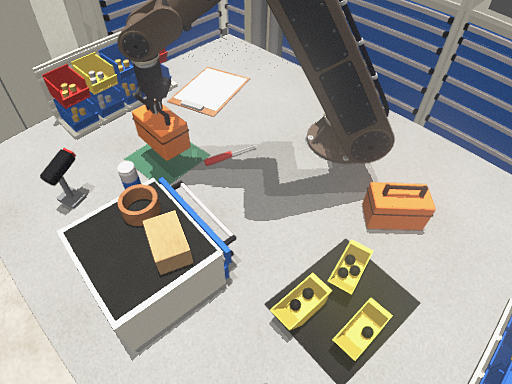

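The case hangs over the green mat (168,155). Lowering it.

```bash
python3 -m jog '0 0 0.8 0 0 0 0;0 0 0.8 0 0 0 0;0 0 0.5 0 0 0 0;0 0 0.2 0 0 0 0;0 0 0.1 0 0 0 0;0 0 0 0 0 0 0;0 0 0 0 0 0 0'
python3 -c "
from h import *;st()"
```

```text
time: 6.6
eef_pos: [0.5097, -0.3877, 0.1412]
ee_rot: [0.72, 0.694, -0.0, 0.001]
force: [0.9, -0.4, -5.2]
gripper_width: 0.0097
t 6.6 p [ 0.5097 -0.3877  0.1412] F [ 0.9 -0.4 -5.2] w 0.0097
[[0.036, 0.999, 0.001], [0.999, -0.036, -0.001], [-0.001, 0.001, -1.0]] q [-0.753  0.624  1.622 -0.     0.894 -0.717]
```

```bash
python3 -m jog '0 0 0.06 0 0 0 0;0 0 0 0 0 0 0'; python3 -m jog '0 0 0.04 0 0 0 0;0 0 0 0 0 0 0'
```

```text
time: 6.8
eef_pos: [0.5103, -0.3879, 0.14]
ee_rot: [0.72, 0.694, 0.0, 0.002]
force: [3.1, 1.7, 3.7]
gripper_width: 0.0098
time: 7.0
eef_pos: [0.5108, -0.388, 0.1397]
ee_rot: [0.72, 0.694, 0.001, 0.002]
force: [4.1, 4.0, 12.3]
gripper_width: 0.0097
```

```bash
python3 -m jog '0 0 0 0 0 0 0.5;0 0 0 0 0 0 0.6;0 0 0 0 0 0 0.6;0 0 0 0 0 0 0.6;0 0 -0.5 0 0 0 0.6;0 0 -1 0 0 0 0.6;0 0 -1 0 0 0 0.6;0 0 -1 0 0 0 0.6'
python3 - <<'E'
from h import *
st();im,d,c=snap('scene','scene3');P=cloud(im,d,c);x,y,z=P[...,0],P[...,1],P[...,2]
hsv=cv2.cvtColor(im,cv2.COLOR_BGR2HSV)
m=(cv2.inRange(hsv,(3,120,60),(17,255,255))>0)&(z>.1)&(z<.12)&(y<-.25)&(x>.4)
print(np.round(np.hstack(cv2.minAreaRect(P[m][:,:2].astype(np.float32)*1000)),1))
need([.6195,-.034,.25],rot(85))
L=[json.loads(l) for l in open('log.jsonl')]
def rz(a):return R.from_euler('z',a).as_matrix()
def ry(a):return R.from_euler('y',a).as_matrix()
def fk(q,k):
    a1,d1,L2,a3,L3,Lt,yo=k
    p=ry(q[1])@np.array([0,0,L2])+ry(q[1]+q[2])@(np.array([a3,0,L3])+rz(q[3])@ry(q[4])@rz(q[5])@np.array([0,0,Lt]))
    return rz(q[0])@(np.array([a1,yo,d1])+p), rz(q[0])@ry(q[1]+q[2])@rz(q[3])@ry(q[4])@rz(q[5])
from scipy.optimize import least_squares
f=lambda k:np.concatenate([fk(l['q'],k)[0]-l['p'] for l in L]+[1e-3*(k-np.array([0.,.2,.4,0,.4,.3,.05]))])
r=least_squares(f,[0,.2,.4,0,.4,.3,.05]);print(np.round(r.x,4),np.abs(f(r.x)).max())
for l in L[:3]:print(np.round(fk(l['q'],r.x)[1]-R.from_quat(l['r']).as_matrix(),2).tolist())
print(len(L))
E
```

```text
time: 7.8
eef_pos: [0.5093, -0.3876, 0.2446]
ee_rot: [0.72, 0.694, -0.0, 0.0]
force: [0.2, -0.6, -0.4]
gripper_width: 0.0511
t 7.8 p [ 0.5093 -0.3876  0.2446] F [ 0.2 -0.6 -0.4] w 0.0511
[[0.036, 0.999, 0.0], [0.999, -0.036, -0.001], [-0.001, 0.0, -1.0]] q [-0.754  0.513  1.521 -0.     1.107 -0.718]
[ 511.7 -382.6  180.   100.5   86.8]
shift units [11.94  3.21 -0.05] turn units [0.07 0.06 0.64] if turned first [12.09  2.59 -0.  ]
[-0.      0.1984  0.5868  0.043   0.411   0.243   0.0659] 0.00018681910959623504
[[-1.25, 0.66, -0.0], [0.66, 1.25, -0.0], [0.0, 0.0, 0.0]]
[[-1.25, 0.66, -0.0], [0.66, 1.25, -0.0], [0.0, -0.0, 0.0]]
[[-1.25, -0.65, -0.0], [-0.65, 1.25, -0.0], [0.0, 0.0, 0.0]]
7
```

View pics/scene3.png

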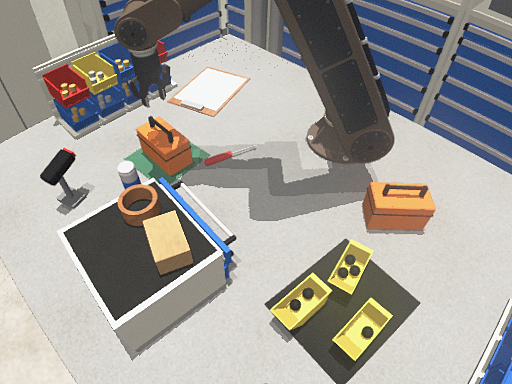

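The case (165,145) stands upright on the mat, at (0.512, -0.383) against the mat centre (0.510, -0.388). Now the drawer pull.

```bash
python3 -m jog '0 0 0 0 0 0.6 0.35;0.6 0.2 0 0 0 0 0.35;1 0.2 0 0 0 0 0.35;1 0.2 0 0 0 0 0.35;1 0.2 0 0 0 0 0.35;1 0.2 0 0 0 0 0.35;1 0.2 0 0 0 0 0.35;1 0.2 0 0 0 0 0.35;1 0.2 0 0 0 0 0.35;1 0.2 0 0 0 0 0.35;1 0.2 0 0 0 0 0.35;1 0.2 0 0 0 0 0.35'
python3 -m jog '1 0.3 0 0 0 0 0.35;0.5 0.1 0 0 0 0 0.35;0 0 0 0 0 0 0.35'
python3 - <<'E'
from h import *
st();im,d,c=snap('scene','scene4');P=cloud(im,d,c);x,y,z=P[...,0],P[...,1],P[...,2]
m=(z>.112)&(z<.127)&(x>.57)&(x<.635)&(abs(y+.04)<.13)
for a in np.arange(-.14,.08,.03):
    t=P[m&(abs(y-a)<.012)]
    if len(t): print(round(a,3),np.round([t[:,0].min(),np.median(t[:,0]),t[:,0].max()],4),len(t))
need([.6195,-.034,.113],rot(85))
E
```

```text
time: 9.05
eef_pos: [0.6019, -0.0741, 0.2427]
ee_rot: [0.736, 0.677, -0.0, -0.0]
force: [0.3, -0.1, -0.0]
gripper_width: 0.0299
time: 9.35
eef_pos: [0.6176, -0.0302, 0.2424]
ee_rot: [0.735, 0.678, -0.0, -0.0]
force: [-0.2, -1.7, 0.3]
gripper_width: 0.03
t 9.35 p [ 0.6176 -0.0302  0.2424] F [-0.2 -1.7  0.3] w 0.03
[[0.081, 0.997, -0.0], [0.997, -0.081, 0.0], [0.0, -0.0, -1.0]] q [-0.156  0.484  1.579  0.     1.078 -0.075]
-0.14 [0.6052 0.6126 0.6282] 34
-0.11 [0.6078 0.6139 0.6185] 28
-0.08 [0.6098 0.616  0.6214] 29
-0.05 [0.6129 0.6201 0.6248] 36
-0.02 [0.6149 0.6222 0.6273] 37
0.01 [0.6198 0.6256 0.6298] 32
0.04 [0.6218 0.6281 0.6324] 34
0.07 [0.6252 0.631  0.6345] 37
shift units [-0.08  0.08  4.31] turn units [-0.    0.    0.07] if turned first [-0.08  0.08  4.31]
```

```bash
python3 -m jog '0 0.03 1 0 0 0 0.35;0 0 1 0 0 0 0.35;0 0 1 0 0 0 0.35;0 0 0.8 0 0 0 0.35;0 0 0.5 0 0 0 0.35;0 0 0 0 0 0 0.35'
python3 -c "
from h import *;st()"
python3 -m jog '0 0 0 0 0 0 0;0 0 0 0 0 0 0;0 0 0 0 0 0 0;0 0 0 0 0 0 0;0 0 0 0 0 0 0'
python3 -c "
from h import *;st()"
```

```text
time: 10.0
eef_pos: [0.6184, -0.0338, 0.1126]
ee_rot: [0.737, 0.676, -0.0, 0.0]
force: [0.9, -0.4, 1.9]
gripper_width: 0.0297
t 10.0 p [ 0.6184 -0.0338  0.1126] F [ 0.9 -0.4  1.9] w 0.0297
[[0.085, 0.996, 0.0], [0.996, -0.085, -0.0], [-0.0, 0.0, -1.0]] q [-0.161  0.636  1.698 -0.     0.808 -0.076]
time: 10.5
eef_pos: [0.6183, -0.0335, 0.1135]
ee_rot: [0.736, 0.677, -0.0, 0.0]
force: [-0.6, -6.7, 0.7]
gripper_width: 0.0099
t 10.5 p [ 0.6183 -0.0335  0.1135] F [-0.6 -6.7  0.7] w 0.0099
[[0.084, 0.996, 0.0], [0.996, -0.084, -0.001], [-0.001, 0.0, -1.0]] q [-1.600e-01  6.340e-01  1.697e+00 -1.000e-03  8.100e-01 -7.500e-02]
```

```bash
python3 -m jog '0 -0.4 0 0 0 0 0;0 -0.8 0 0 0 0 0;0 -0.9 0 0 0 0 0;0 -0.9 0 0 0 0 0;0 -0.9 0 0 0 0 0;0 -0.9 0 0 0 0 0;0 -0.6 0 0 0 0 0;0 -0.3 0 0 0 0 0;0 0 0 0 0 0 0'
python3 -c "
from h import *;st();log()"
```

```text
time: 11.4
eef_pos: [0.4467, -0.0176, 0.1135]
ee_rot: [0.736, 0.677, -0.0, -0.001]
force: [-0.2, 7.7, -1.9]
gripper_width: 0.0099
t 11.4 p [ 0.4467 -0.0176  0.1135] F [-0.2  7.7 -1.9] w 0.0099
[[0.084, 0.996, -0.001], [0.996, -0.084, 0.001], [0.001, -0.001, -1.0]] q [-1.880e-01  4.540e-01  2.119e+00  1.000e-03  5.710e-01 -1.040e-01]
```

```bash
python3 -m jog '0 -0.3 0 0 0 0 0;0 -0.3 0 0 0 0 0;0 0 0 0 0 0 0'; python3 -m jog '0 -0.2 0 0 0 0 0;0 -0.2 0 0 0 0 0;0 0 0 0 0 0 0'
python3 -c "
from h import *;st();log()"
```

```text
time: 11.7
eef_pos: [0.4331, -0.0164, 0.1136]
ee_rot: [0.737, 0.676, 0.003, 0.003]
force: [17.7, 11.1, -14.2]
gripper_width: 0.0096
time: 12.0
eef_pos: [0.4325, -0.018, 0.1157]
ee_rot: [0.736, 0.676, 0.01, 0.013]
force: [59.9, 1.5, -21.5]
gripper_width: 0.01
t 12.0 p [ 0.4325 -0.018   0.1157] F [ 59.9   1.5 -21.5] w 0.01
[[0.085, 0.996, 0.033], [0.996, -0.085, -0.006], [-0.003, 0.034, -0.999]] q [-1.950e-01  4.280e-01  2.169e+00  1.000e-03  5.110e-01 -1.110e-01]
```

The force builds up at 0.186 m of travel, so the drawer is at its stop (it had started about 14 mm ajar). Relax, release, rise.

```bash
python3 -m jog '0 0.4 0 0 0 0 0;0 0 0 0 0 0 0;0 0 0 0 0 0 0.35;0 0 0 0 0 0 0.35;0 0 0 0 0 0 0.35'
python3 -c "
from h import *;st()"
python3 -m jog '0 0 -0.3 0 0 0 0.35;0 0 -1 0 0 0 0.35;0 0 -1 0 0 0 0.35;0 0 -1 0 0 0 0.35;0 0 -1 0 0 0 0.35;0 0 -1 0 0 0 0.35'
python3 - <<'E'
from h import *
st();log()
im,d,c=snap('scene','scene5');snap('top','top5')
P=cloud(im,d,c);x,y,z=P[...,0],P[...,1],P[...,2]
m=(z>.105)&(z<.127)&(x>.38)&(x<.46)&(abs(y+.04)<.13)
for a in np.arange(-.14,.1,.03):
    t=P[m&(abs(y-a)<.012)]
    if len(t): print(round(a,3),np.round([t[:,0].min(),np.median(t[:,0]),t[:,0].max()],4),len(t))
E
```

```text
time: 12.5
eef_pos: [0.43, -0.0166, 0.1133]
ee_rot: [0.736, 0.677, -0.0, -0.0]
force: [-0.3, 0.3, -0.1]
gripper_width: 0.0299
t 12.5 p [ 0.43   -0.0166  0.1133] F [-0.3  0.3 -0.1] w 0.0299
[[0.084, 0.996, -0.0], [0.996, -0.084, 0.0], [-0.0, -0.0, -1.0]] q [-0.192  0.438  2.158 -0.     0.546 -0.108]
time: 13.1
eef_pos: [0.4296, -0.0165, 0.2742]
ee_rot: [0.736, 0.677, 0.0, 0.0]
force: [0.2, 0.0, 0.3]
gripper_width: 0.0301
t 13.1 p [ 0.4296 -0.0165  0.2742] F [0.2 0.  0.3] w 0.0301
[[0.084, 0.996, 0.0], [0.996, -0.084, -0.0], [-0.0, 0.0, -1.0]] q [-0.192  0.176  1.968 -0.     0.998 -0.108]
-0.14 [0.4137 0.4313 0.4438] 39
-0.11 [0.4173 0.4261 0.4304] 26
-0.08 [0.4215 0.4285 0.4331] 26
-0.05 [0.4228 0.4312 0.4361] 28
-0.02 [0.425  0.4341 0.4391] 27
0.01 [0.4311 0.4365 0.4413] 28
0.04 [0.4321 0.4389 0.4447] 34
0.07 [0.4355 0.4431 0.4467] 31
0.1 [0.443  0.4459 0.4488] 2
```

View pics/scene5.png

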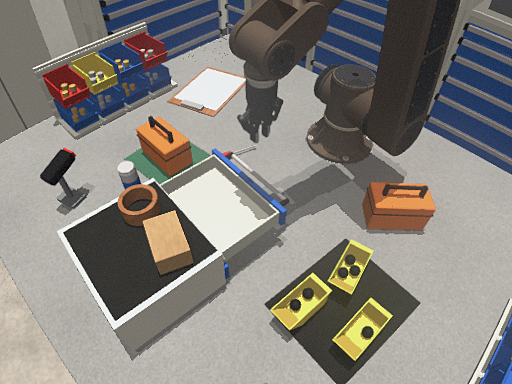

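View pics/top5.png

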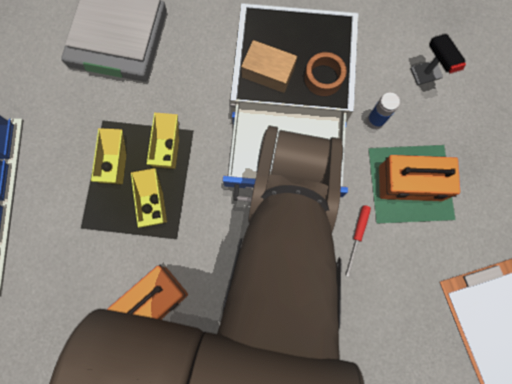

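The drawer is out: blue front bar at top-view row ~183, open interior visible at (290,140). Bins and mat are unchanged. Next: check the arm's reach for tipping with a fitted model, after one tilt test to pin down its tool length.

```bash
python3 -m jog '0 0 0 0 0 1 1;0 0 0 0 0 1 1;0 0 0 0 0 1 1;0 0 0 0 0 1 1;0 0 0 0 0 1 1;0 0 0 0 0 1 1;0 0 0 0 0 1 1;0 0 0 0 0 1 1;0 0 0 0 0 1 1;0 0 0 0 0 1 1;0 0 0 0 0 1 1;0 0 0 0 0 1 1'
python3 -c "
from h import *;st();log();need([.434,.34,.274],rot(10.5))"
```

```text
time: 14.4
eef_pos: [0.4297, -0.0165, 0.2719]
ee_rot: [0.966, 0.259, -0.0, -0.0]
force: [0.6, 0.1, -0.3]
gripper_width: 0.0854
t 14.4 p [ 0.4297 -0.0165  0.2719] F [ 0.6  0.1 -0.3] w 0.0854
[[0.866, 0.5, -0.001], [0.5, -0.866, 0.0], [-0.001, -0.001, -1.0]] q [-0.192  0.179  1.97  -0.     0.993  0.855]
shift units [  6.07 -10.22  -0.07] turn units [-0.01  0.01  4.25] if turned first [  2.31 -11.66  -0.07]
```

```bash
python3 -m jog '0 0 0 0 0 1 1;0 0 0 0 0 1 1;0 0 0 0 0 1 1;0 0 0 0 0 1 1;0.2 -0.9 0 0 0 0.25 1;0.2 -1 0 0 0 0 1;0.2 -1 0 0 0 0 1;0.2 -1 0 0 0 0 1;0.2 -1 0 0 0 0 1;0.2 -1 0 0 0 0 1;0.2 -1 0 0 0 0 1;0.2 -1 0 0 0 0 1'
python3 -m jog '0.2 -1 0 0 0 0 1;0.2 -1 0 0 0 0 1;0.2 -1 0 0 0 0 1;0.2 -1 0 0 0 0 1;0 0 0 0 1 0 1;0 0 0 0 1 0 1;0 0 0 0 1 0 1'
python3 -c "
from h import *;st();log()"
python3 -m jog '0 0 0 0 1 0 1;0 0 0 0 1 0 1;0 0 0 0 1 0 1;0 0 0 0 1 0 1;0 0 0 0 0.6 0 1'
cat >> h.py <<'E'
def rz(a):return R.from_euler('z',a).as_matrix()
def ry(a):return R.from_euler('y',a).as_matrix()
def fk(q,k):
    a1,d1,L2,a3,L3,Lt,yo=k[:7]
    W=rz(q[0])@ry(q[1]+q[2])@rz(q[3])@ry(q[4])@rz(q[5]+np.pi/2)
    e=ry(q[1])@np.array([0,0,L2]); w=e+ry(q[1]+q[2])@np.array([a3,0,L3]); b=np.array([a1,yo,d1])
    return rz(q[0])@(b+w)+W@np.array([0,0,Lt]), W, rz(q[0])@(b+e), rz(q[0])@(b+w)
from scipy.optimize import least_squares
def fit():
    L=[json.loads(l) for l in open('log.jsonl')]
    f=lambda k:np.concatenate([fk(l['q'],k)[0]-l['p'] for l in L])
    r=least_squares(f,[0,.2,.55,0,.45,.25,.066]); print('fit',np.round(r.x,4),np.abs(r.fun).max()); return r.x
LO=np.array([-3.1,-.84,.05,-1.13,.06,-2.69]);HI=np.array([3.1,2.19,2.79,4.28,2.93,2.69])
def ik(p,M,k,q0):
    f=lambda q:np.concatenate([(fk(q,k)[0]-p)*5,(R.from_matrix(fk(q,k)[1].T@M)).as_rotvec()])
    best=None
    for g in q0:
        r=least_squares(f,np.clip(g,LO+.01,HI-.01),bounds=(LO,HI))
        if best is None or r.cost<best.cost: best=r
        if r.cost<1e-8: break
    return best.x,best.cost
E
python3 - <<'E'
from h import *
s=st();log();k=fit()
print(np.abs(fk(s['joint_pos'],k)[1]-R.from_quat(s['ee_rot']).as_matrix()).max())
E
```

```text
time: 15.6
eef_pos: [0.4322, 0.2264, 0.2719]
ee_rot: [0.996, 0.093, -0.0, 0.0]
force: [0.9, -0.4, -0.0]
gripper_width: 0.0853
time: 16.3
eef_pos: [0.4336, 0.3477, 0.2717]
ee_rot: [0.988, 0.093, 0.12, -0.011]
force: [0.3, 0.6, -0.6]
gripper_width: 0.0855
t 16.3 p [0.4336 0.3477 0.2717] F [ 0.3  0.6 -0.6] w 0.0855
[[0.954, 0.186, 0.235], [0.181, -0.982, 0.044], [0.24, 0.0, -0.971]] q [ 0.599  0.3    1.821 -0.134  0.803  2.065]
time: 16.8
eef_pos: [0.433, 0.3474, 0.2717]
ee_rot: [0.95, 0.09, 0.299, -0.028]
force: [-0.1, -0.5, -0.8]
gripper_width: 0.0853
t 16.8 p [0.433  0.3474 0.2717] F [-0.1 -0.5 -0.8] w 0.0853
[[0.806, 0.187, 0.562], [0.153, -0.982, 0.107], [0.572, 0.0, -0.82]] q [ 0.673  0.249  2.015 -0.716  0.419  2.651]
fit [-0.      0.1967  0.5868  0.0431  0.411   0.2412  0.0659] 1.2191853082654802e-10
3.885780586188048e-16
```

```bash
cat > scan.py <<'E'
from h import *
k=[0,.1967,.5868,.0431,.411,.2412,.0659]
rng=np.random.default_rng(0)
seeds=[np.array([0.3,.3,1.9,a,b,c]) for a in(0,-.8,.8,3.1) for b in(.6,1.5) for c in(0,-1.5,1.5)]
def toolM(psi,th,flip):
    # bin nose yaw psi, tool z leaning th toward nose (deg)
    M=rot(psi,th)
    return M@np.diag([-1,-1,1]) if flip else M
if __name__=='__main__':
    # pick C
    for psi,o,n in((10.5,(.4365,.340),'C'),(-5.2,(.596,.312),'A'),(-3.3,(.552,.459),'B')):
      for th in(20,30,40):
        for fl in(0,1):
            M=toolM(psi,th,fl); u=np.radians(psi); g=np.array([o[0]-.005*np.cos(u),o[1]-.005*np.sin(u),.046]); p=g+M[:,2]*.005
            q,c=ik(p,M,k,seeds); W=fk(q,k); print('pick',n,th,fl,'cost %.1e'%c,np.round(q,2),'wrist',np.round(W[3],2))
    for psi in(-90,-60,-30,0,30,60,90):
      for tau in(-50,-65,-80):
        for fl in(0,1):
            M=toolM(psi,tau,fl); p=np.array([.572,-.03,.27])
            q,c=ik(p,M,k,seeds); W=fk(q,k)
            if c<1e-5: print('pour',psi,tau,fl,np.round(q,2),'wrist',np.round(W[3],2),'elb',np.round(W[2],2))
E
python3 scan.py
```

```text
pick C 20 0 cost 7.4e-04 [ 0.59  0.65  2.08 -0.74  0.17  2.69] wrist [0.36 0.32 0.27]
pick C 20 1 cost 2.8e-18 [ 0.61  0.65  2.09 -1.08  0.16 -0.1 ] wrist [0.35 0.32 0.27]
pick C 30 0 cost 7.1e-21 [ 0.64  0.67  2.18  4.03  0.29 -2.04] wrist [0.32 0.32 0.25]
pick C 30 1 cost 1.3e-29 [0.64 0.67 2.18 4.03 0.29 1.1 ] wrist [0.32 0.32 0.25]
pick C 40 0 cost 1.9e-27 [ 0.68  0.72  2.25  3.77  0.55 -1.73] wrist [0.28 0.31 0.23]
pick C 40 1 cost 9.1e-30 [0.68 0.72 2.25 3.77 0.55 1.41] wrist [0.28 0.31 0.23]
pick A 20 0 cost 1.7e-20 [ 0.45  0.74  1.78 -0.53  0.36  2.58] wrist [0.51 0.32 0.27]
pick A 20 1 cost 6.4e-26 [ 0.45  0.74  1.78 -0.53  0.36 -0.56] wrist [0.51 0.32 0.27]
pick A 30 0 cost 6.2e-03 [ 0.46  0.75  1.94  4.28  0.25 -2.23] wrist [0.46 0.3  0.24]
pick A 30 1 cost 4.8e-04 [ 0.48  0.75  1.85 -1.13  0.29  0.06] wrist [0.48 0.32 0.26]
pick A 40 0 cost 3.6e-05 [ 0.52  0.77  1.94  4.28  0.41 -2.19] wrist [0.44 0.32 0.23]
pick A 40 1 cost 3.6e-05 [0.52 0.77 1.94 4.28 0.41 0.95] wrist [0.44 0.32 0.23]
pick B 20 0 cost 9.4e-05 [ 0.68  0.79  1.63 -0.47  0.51  2.69] wrist [0.47 0.46 0.27]

[... 3707 characters left out ...]
6 0.37] elb [0.37 0.12 0.64]
pour 60 -65 1 [ 0.14  0.71  1.46 -0.82  1.79 -2.3 ] wrist [0.68 0.16 0.37] elb [0.37 0.12 0.64]
pour 60 -80 0 [ 0.16  0.8   1.46 -0.97  1.95  0.87] wrist [0.69 0.18 0.31] elb [0.4  0.13 0.61]
pour 60 -80 1 [ 0.16  0.8   1.46 -0.97  1.95 -2.27] wrist [0.69 0.18 0.31] elb [0.4  0.13 0.61]
pour 90 -50 0 [ 0.15  0.51  1.71 -0.92  1.27  0.6 ] wrist [0.57 0.15 0.43] elb [0.27 0.11 0.71]
pour 90 -50 1 [ 0.15  0.51  1.71 -0.92  1.27 -2.54] wrist [0.57 0.15 0.43] elb [0.27 0.11 0.71]
pour 90 -65 0 [ 0.21  0.59  1.73 -1.11  1.42  0.76] wrist [0.57 0.19 0.37] elb [0.31 0.13 0.68]
pour 90 -65 1 [ 0.21  0.59  1.73 -1.11  1.42 -2.38] wrist [0.57 0.19 0.37] elb [0.31 0.13 0.68]
```

```bash
python3 - <<'E'
from scan import *
for psi,o,n in((10.5,(.4365,.340),'C'),(-5.2,(.596,.312),'A'),(-3.3,(.552,.459),'B')):
    M=toolM(psi,0,1);q,c=ik(np.array([*o,.03]),M,k,seeds); print('pick',n,'cost %.1e'%c,np.round(q,2))
for psi in(-90,-75,-60):
  for tau in(-90,-100,-105,-110):
    for z in(.25,.29):
        M=toolM(psi,tau,1); q,c=ik(np.array([.572,0,z]),M,k,seeds[:12]); W=fk(q,k)
        print('pour',psi,tau,z,'cost %.1e'%c,np.round(q,2),'wrist',np.round(W[3],2),'elb',np.round(W[2],2))
need([.4365,.34,.2],toolM(10.5,0,1))
E
```

```text
pick C cost 1.2e-24 [ 0.54  0.7   1.91 -0.    0.54 -1.21]
pick A cost 5.3e-20 [ 0.38  0.81  1.59  0.    0.74 -1.1 ]
pick B cost 8.2e-19 [ 0.6   0.85  1.46  0.    0.82 -0.91]
pour -90 -90 0.25 cost 6.0e-31 [-0.51  0.79  1.74  1.15  1.85 -1.02] wrist [ 0.57 -0.24  0.25] elb [ 0.4  -0.14  0.61]
pour -90 -90 0.29 cost 4.9e-31 [-0.51  0.73  1.73  1.17  1.88 -0.95] wrist [ 0.57 -0.24  0.29] elb [ 0.37 -0.13  0.64]
pour -90 -100 0.25 cost 6.4e-30 [-0.5   0.85  1.75  1.22  1.97 -1.06] wrist [ 0.57 -0.24  0.21] elb [ 0.42 -0.15  0.58]
pour -90 -100 0.29 cost 8.3e-31 [-0.5   0.79  1.74  1.25  2.   -0.99] wrist [ 0.57 -0.24  0.25] elb [ 0.4  -0.14  0.61]
pour -90 -105 0.25 cost 1.5e-28 [-0.49  0.88  1.75  1.26  2.03 -1.08] wrist [ 0.57 -0.23  0.19] elb [ 0.43 -0.16  0.57]
pour -90 -105 0.29 cost 5.0e-30 [-0.49  0.82  1.75  1.29  2.05 -1.01] wrist [ 0.57 -0.23  0.23] elb [ 0.41 -0.15  0.6 ]
pour -90 -110 0.25 cost 5.2e-27 [-0.48  0.92  1.76  1.29  2.1  -1.09] wrist [ 0.57 -0.23  0.17] elb [ 0.44 -0.16  0.55]
pour -90 -110 0.29 cost 1.5e-28 [-0.48  0.85  1.76  1.33  2.11 -1.02] wrist [ 0.57 -0.23
[... 1361 characters left out ...]
 0.29 cost 4.3e-31 [-0.38  0.89  1.46  0.97  2.31 -0.93] wrist [ 0.69 -0.21  0.25] elb [ 0.45 -0.11  0.57]
pour -60 -105 0.25 cost 2.9e-31 [-0.38  0.97  1.48  0.97  2.33 -0.99] wrist [ 0.69 -0.2   0.19] elb [ 0.47 -0.12  0.53]
pour -60 -105 0.29 cost 7.1e-31 [-0.38  0.91  1.47  1.01  2.36 -0.92] wrist [ 0.69 -0.2   0.23] elb [ 0.46 -0.11  0.56]
pour -60 -110 0.25 cost 1.6e-29 [-0.37  0.99  1.49  1.01  2.38 -0.98] wrist [ 0.69 -0.2   0.17] elb [ 0.48 -0.12  0.52]
pour -60 -110 0.29 cost 4.0e-28 [-0.37  0.93  1.49  1.06  2.4  -0.91] wrist [ 0.69 -0.2   0.21] elb [ 0.46 -0.11  0.55]
shift units [-1.31  0.26  2.  ] turn units [ 1.176e+01 -3.000e-02 -3.741e+01] if turned first [-0.07 -0.26  2.39]
```

```bash
python3 -m jog '0 0 0 0 -1 0 1;0 0 0 0 -1 0 1;0 0 0 0 -1 0 1;0 0 0 0 -1 0 1;0 0 0 0 -1 0 1;0 0 0 0 -1 0 1;0 0 0 0 -1 0 1;0 0 0 0 -0.6 0 1;0 0 0 0 0 -1 1;0 0 0 0 0 -1 1;0 0 0 0 0 -1 1;0 0 0 0 0 -1 1' >/dev/null
python3 -m jog '0 0 0 0 0 -1 1;0 0 0 0 0 -1 1;0 0 0 0 0 -1 1;0 0 0 0 0 -1 1;0 0 0 0 0 -1 1;0 0 0 0 0 -1 1;0 0 0 0 0 -1 1;0 0 0 0 0 -1 1;0 0 0 0 0 -1 1;0 0 0 0 0 -1 1;0 0 0 0 0 -1 1;0 0 0 0 0 -1 1' >/dev/null
python3 -m jog '0 0 0 0 0 -1 1;0 0 0 0 0 -1 1;0 0 0 0 0 -1 1;0 0 0 0 0 -1 1;0 0 0 0 0 -1 1;0 0 0 0 0 -1 1;0 0 0 0 0 -1 1;0 0 0 0 0 -1 1;0 0 0 0 0 -1 1;0 0 0 0 0 -1 1;0 0 0 0 0 -1 1;0 0 0 0 0 -1 1'
python3 -c "
from scan import *
st();need([.4365,.34,.2],toolM(10.5,0,1))"
```

```text
time: 20.4
eef_pos: [0.4336, 0.3474, 0.2718]
ee_rot: [0.348, 0.937, -0.001, -0.0]
force: [0.5, -0.1, 0.1]
gripper_width: 0.0854
t 20.4 p [0.4336 0.3474 0.2718] F [ 0.5 -0.1  0.1] w 0.0854
[[-0.757, 0.653, -0.001], [0.653, 0.757, -0.001], [0.0, -0.001, -1.0]] q [ 0.557  0.366  1.696 -0.     1.081 -0.303]
shift units [-0.23 -0.12  2.39] turn units [-1.000e-02 -1.000e-02 -1.118e+01] if turned first [-0.05 -0.26  2.39]
```

```bash
cat >> h.py <<'E'
def bins(n='scene',fn=None):
    im,d,c=snap(n,fn); P=cloud(im,d,c); hsv=cv2.cvtColor(im,cv2.COLOR_BGR2HSV)
    m=cv2.inRange(hsv,(24,100,70),(34,255,255)); k,l,s,ce=cv2.connectedComponentsWithStats(m)
    for i in range(1,k):
        if s[i,4]<200: continue
        q=P[(l==i)&(d>0)]; t=q[(q[:,2]>.058)&(q[:,2]<.08)&(abs(q[:,0]-.5)<.4)&(q[:,1]>.05)]
        if len(t)<50: continue
        (cx,cy),(w,h),a=cv2.minAreaRect(t[:,:2].astype(np.float32)*1000)
        if w<h: a-=90
        a=(a+90)%180-90; u=np.radians(a)
        print('bin pix',np.round(ce[i]),'rim centre',np.round([cx,cy],1),np.round([w,h],0),'yaw',round(a,1),'origin(if lip +x)',np.round([cx-23*np.cos(u),cy-23*np.sin(u)],1))
E
python3 -m jog '-0.1 0 0 0 0 -1 1;-0.1 0 0 0 0 -1 1;0 0 0 0 0 -1 1;0 0 0 0 0 -1 1;0 0 0 0 0 -1 1;0 0 0 0 0 -1 1;0 0 0 0 0 -1 1;0 0 0 0 0 -1 1;0 0 0 0 0 -1 1;0 0 0 0 0 -1 1;0 0 0 0 0 -1 1;0 0 0 0 0 -0.2 1'
python3 -c "
from scan import *
bins('scene','scene6');bins('top')
st();need([.4365,.34,.03],toolM(10.5,0,1))"
```

```text
time: 21.6
eef_pos: [0.4384, 0.3437, 0.2719]
ee_rot: [-0.091, 0.996, -0.0, -0.0]
force: [-0.5, 0.2, -0.6]
gripper_width: 0.0854
bin pix [304. 301.] rim centre [619.6 309.6] [ 69. 151.] yaw -5.4 origin(if lip +x) [596.7 311.8]
bin pix [362. 329.] rim centre [573.7 458.5] [ 67. 152.] yaw -2.8 origin(if lip +x) [550.7 459.6]
bin pix [162. 140.] rim centre [619.2 309.2] [ 68. 150.] yaw -4.7 origin(if lip +x) [596.3 311.1]
t 21.7 p [0.4385 0.3437 0.272 ] F [-0.3  0.4 -0.2] w 0.0858
[[-0.984, -0.179, -0.001], [-0.179, 0.984, -0.0], [0.001, -0.0, -1.0]] q [ 0.546  0.368  1.692 -0.     1.082 -1.204]
shift units [ 0.08 -0.11  8.07] turn units [-0.   -0.01 -0.04] if turned first [ 0.09 -0.11  8.07]
```

View pics/scene6.png

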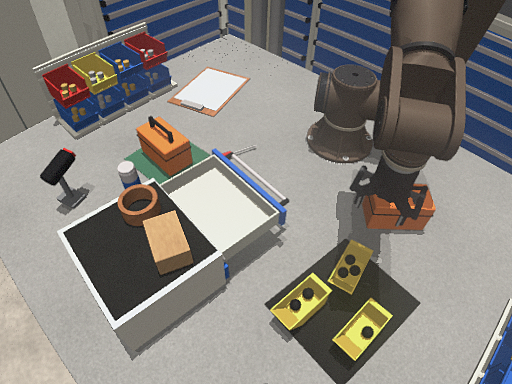

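The near bin (351,266) is in the gripper's shadow but has not moved. Fingers straddle it, so I descend.

```bash
python3 -m jog '0 -0.1 1 0 0 0 1;0 0 1 0 0 0 1;0 0 1 0 0 0 1;0 0 1 0 0 0 1;0 0 1 0 0 0 1;0 0 1 0 0 0 1;0 0 1 0 0 0 1;0 0 0.7 0 0 0 1;0 0 0.3 0 0 0 1;0 0 0 0 0 0 1'
python3 -c "
from scan import *
st();snap('scene','scene7')"
python3 -m jog '0 0 0 0 0 0 0.6;0 0 0 0 0 0 0.6;0 0 0 0 0 0 0.6;0 0 0 0 0 0 0.6'
```

```text
time: 22.7
eef_pos: [0.4389, 0.3406, 0.0314]
ee_rot: [-0.09, 0.996, -0.0, -0.001]
force: [-0.7, -0.2, -0.1]
gripper_width: 0.0852
t 22.7 p [0.4389 0.3406 0.0314] F [-0.7 -0.2 -0.1] w 0.0852
[[-0.984, -0.179, -0.002], [-0.179, 0.984, -0.001], [0.002, -0.001, -1.0]] q [ 0.541  0.697  1.902 -0.     0.545 -1.21 ]
time: 23.15
eef_pos: [0.4397, 0.3411, 0.0336]
ee_rot: [-0.09, 0.996, 0.0, 0.001]
force: [-0.8, -0.8, 5.6]
gripper_width: 0.0652
```

View pics/scene7.png

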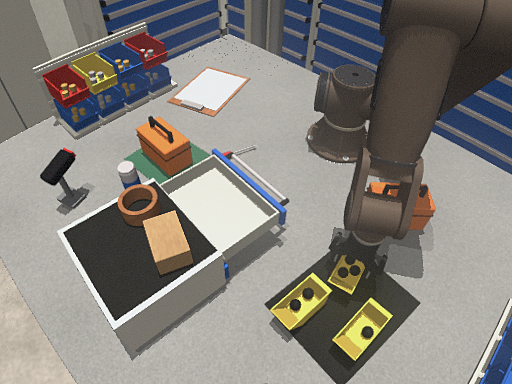

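```bash
python3 -m jog '0 0 -0.3 0 0 0 0.5;0 0 -1 0 0 0 0.5;0 0 -1 0 0 0 0.5;0 0 -1 0 0 0 0.5;0 0 -1 0 0 0 0.5;0 0 -1 0 0 0 0.5;0 0 -1 0 0 0 0.5;0 0 -1 0 0 0 0.5;0 0 -1 0 0 0 0.5;0 0 -0.5 0 0 0 0.5'
python3 -m jog '-0.1 -0.5 0 0 0 0 0.5;-0.2 -1 0 0 0 0 0.5;-0.2 -1 0 0 0 0 0.5;-0.2 -1 0 0 0 0 0.5;-0.2 -1 0 0 0 0 0.5;-0.2 -1 0 0 0 0 0.5;-0.2 -1 0 0 0 0 0.5;-0.2 -1 0 0 0 0 0.5;-0.2 -1 0 0 0 0 0.5;-0.2 -1 0 0 0 0 0.5;-0.2 -1 0 0 0 0 0.5;-0.2 -1 0 0 0 0 0.5'
python3 -m jog '-0.2 -0.5 0 0 0 1 0.5;0 0 0 0 0 1 0.5;0 0 0 0 0 1 0.5;0 0 0 0 0 1 0.5;0 0 0 0 0 1 0.5;0 0 0 0 0 1 0.5;0 0 0 0 0 1 0.5;0 0 0 0 0 1 0.5;0 0 0 0 0 1 0.5;0 0 0 0 0 1 0.5;0 0 0 0 0 1 0.5;0 0 0 0 0 1 0.5'
python3 -m jog '0 0 0 0 0 1 0.5;0 0 0 0 0 1 0.5;0 0 0 0 0 1 0.5;0 0 0 0 0 1 0.5;0 0 0 0 0 1 0.5;0 0 0 0 0 1 0.5;0 0 0 0 0 1 0.5;0 0 0 0 0 1 0.5;0 0 0 0 0 1 0.5;0 0 0 0 0 0.9 0.5'
python3 -c "
from scan import *
st();snap('scene','scene8');need([.572,0.0,.29],toolM(-90,0,1))
d=manip
im,dd,c=load('scene');P=cloud(im,dd,c);x,y,z=P[...,0],P[...,1],P[...,2]
m=(x>.5)&(x<.64)&(abs(y+.03)<.1)&(z<.13);print('floor z',np.percentile(z[m],[10,50,90]))
"
```

```text
time: 24.15
eef_pos: [0.4391, 0.3409, 0.2998]
ee_rot: [-0.09, 0.996, 0.001, 0.002]
force: [-0.4, 0.2, -2.1]
gripper_width: 0.0654
time: 25.35
eef_pos: [0.5688, 0.0119, 0.2957]
ee_rot: [-0.09, 0.996, 0.0, -0.001]
force: [0.1, 0.2, -1.0]
gripper_width: 0.0656
time: 26.55
eef_pos: [0.5771, -0.0005, 0.2956]
ee_rot: [0.381, 0.924, -0.0, -0.001]
force: [0.4, 0.6, -2.2]
gripper_width: 0.0655
time: 27.55
eef_pos: [0.5771, -0.0005, 0.2956]
ee_rot: [0.708, 0.706, -0.001, -0.0]
force: [-1.0, -0.4, -2.8]
gripper_width: 0.0652
t 27.55 p [ 5.771e-01 -5.000e-04  2.956e-01] F [-1.  -0.4 -2.8] w 0.0652
[[0.004, 1.0, -0.001], [1.0, -0.004, -0.0], [-0.0, -0.001, -1.0]] q [-0.115  0.376  1.612 -0.     1.156 -0.111]
shift units [ 0.01 -0.17  0.19] turn units [-0.02  0.   -0.09] if turned first [ 0.01 -0.17  0.19]
floor z [0.08430803 0.08614752 0.08795586]
```

View pics/scene8.png

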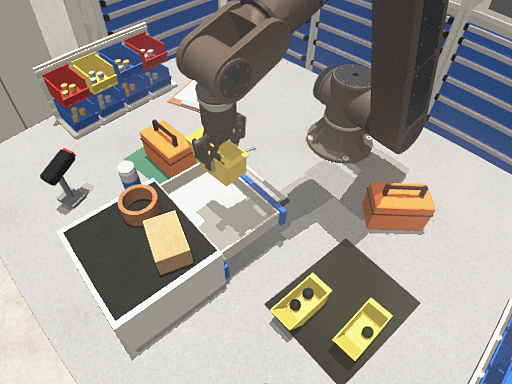

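The bin is held level over the drawer, nose to -y (back seen at (228,163)). Lowering a little, then tipping nose down.

```bash
python3 -m jog '0 0 0.8 0 0 0 0.5;0 0 0 0 1 0 0.5;0 0 0 0 1 0 0.5;0 0 0 0 1 0 0.5;0 0 0 0 1 0 0.5;0 0 0 0 1 0 0.5;0 0 0 0 1 0 0.5;0 0 0 0 1 0 0.5;0 0 0 0 1 0 0.5;0 0 0 0 1 0 0.5;0 0 0 0 1 0 0.5;0 0 0 0 1 0 0.5'
python3 -c "
from scan import *
st();snap('scene','scene9')"
```

```text
time: 28.8
eef_pos: [0.5775, -0.0004, 0.272]
ee_rot: [0.639, 0.64, 0.302, -0.302]
force: [0.5, 0.0, -1.7]
gripper_width: 0.0652
t 28.8 p [ 5.775e-01 -4.000e-04  2.720e-01] F [ 0.5  0.  -1.7] w 0.0652
[[-0.001, 1.0, 0.001], [0.635, 0.0, 0.772], [0.772, 0.001, -0.635]] q [-0.422  0.531  1.672  0.79   1.45  -0.737]
```

View pics/scene9.png

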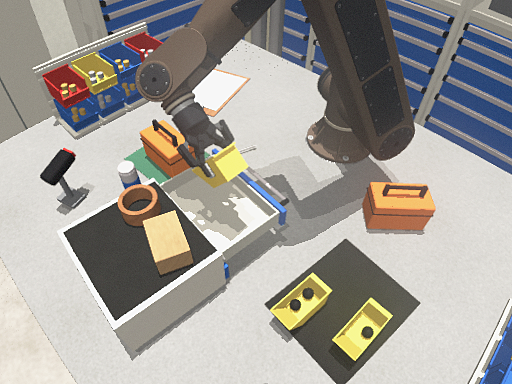

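```bash
python3 -m jog '0 0 0 0 1 0 0.5;0 0 0 0 1 0 0.5;0 0 0 0 1 0 0.5;0 0 0 0 1 0 0.5;0 0 0 0 0.8 0 0.5;0 0 0 0 0.8 0 0.5;0 0 0 0 0.8 0 0.5;0 0 0 0 0.8 0 0.5;0 0 0 0 0.8 0 0.5;0 0 0 0 0.8 0 0.5;0 0 0 0 0.8 0 0.5;0 0 0 0 0.8 0 0.5'
python3 -m jog '0 0 0 0 0.8 0 0.5;0 0 0 0 0 0 0.5;0 0 0 0 0 0 0.5;0 0 0 0 0 0 0.5;0 0 0 0 0 0 0.5'
python3 -c "
from scan import *
st();snap('scene','scene10');snap('top','top10')"
```

```text
time: 30.05
eef_pos: [0.5776, 0.0001, 0.2721]
ee_rot: [0.463, 0.464, 0.534, -0.534]
force: [-0.1, 0.2, -1.7]
gripper_width: 0.0653
time: 30.55
eef_pos: [0.5779, 0.0003, 0.2727]
ee_rot: [0.446, 0.447, 0.548, -0.548]
force: [-0.4, -0.4, -1.2]
gripper_width: 0.0653
t 30.55 p [5.779e-01 3.000e-04 2.727e-01] F [-0.4 -0.4 -1.2] w 0.0653
[[-0.001, 1.0, -0.0], [-0.202, -0.0, 0.979], [0.979, 0.001, 0.202]] q [-0.493  0.831  1.736  1.257  2.006 -1.015]
```

View pics/scene10.png

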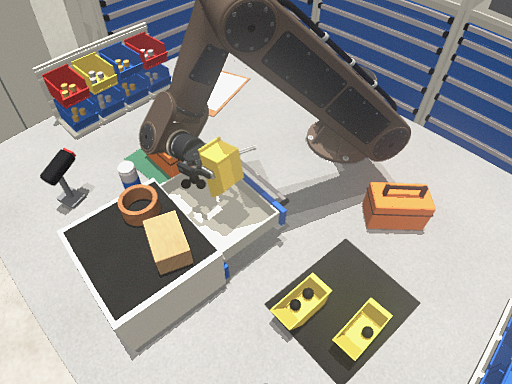

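View pics/top10.png

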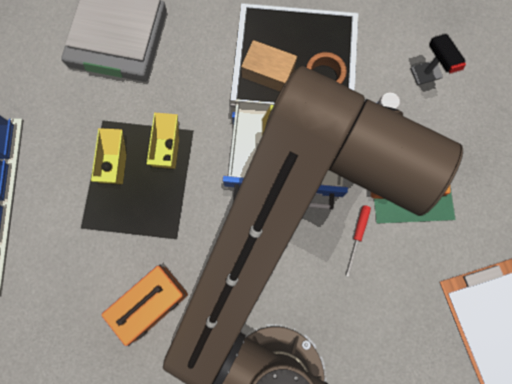

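```bash
python3 -c "
from h import *
im,d,c=load('scene');cv2.imwrite('pics/c10.png',cv2.resize(im[120:250,130:300],None,fx=4,fy=4,interpolation=2))"
```

```text
(no output)
```

View pics/c10.png

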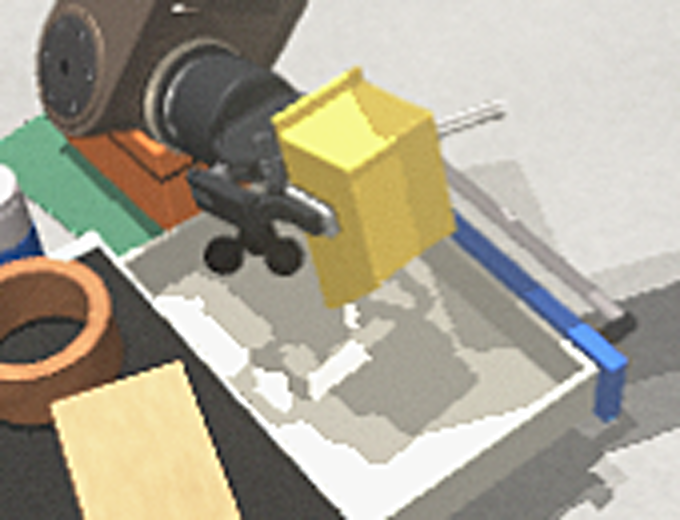

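Two knobs show in the drawer near its right wall, at scene pixels (186,183) and (201,184). The third is probably hidden behind the hand. Tipping back now to check.

```bash
python3 -m jog '0 0 0 0 1 0 0.5;0 0 0 0 -1 0 0.5;0 0 0 0 -1 0 0.5;0 0 0 0 -1 0 0.5;0 0 0 0 -1 0 0.5;0 0 0 0 -1 0 0.5;0 0 0 0 -1 0 0.5;0 0 0 0 -1 0 0.5;0 0 0 0 -1 0 0.5;0 0 0 0 -1 0 0.5;0 0 0 0 -1 0 0.5;0 0 0 0 -1 0 0.5' >/dev/null
python3 -m jog '0 0 0 0 -1 0 0.5;0 0 0 0 -1 0 0.5;0 0 0 0 -1 0 0.5;0 0 0 0 -1 0 0.5;0 0 0 0 -1 0 0.5;0 0 0 0 -1 0 0.5;0 0 0 0 -1 0 0.5;0 0 0 0 -1 0 0.5;0 0 0 0 -1 0 0.5;0 0 0 0 -1 0 0.5;0 0 0 0 -1 0 0.5;0 0 0 0 -1 0 0.5'
python3 -c "
from scan import *
st();snap('scene','scene11');need([.439,.341,.29],toolM(10.3,0,1))
im,d,c=load('scene');cv2.imwrite('pics/c11.png',cv2.resize(im[100:250,130:300],None,fx=4,fy=4,interpolation=2))"
```

```text
time: 33.05
eef_pos: [0.5777, 0.0003, 0.2728]
ee_rot: [0.707, 0.707, 0.005, -0.004]
force: [0.9, -0.1, -1.5]
gripper_width: 0.0654
t 33.05 p [5.777e-01 3.000e-04 2.728e-01] F [ 0.9 -0.1 -1.5] w 0.0654
[[0.0, 1.0, 0.001], [1.0, -0.0, 0.013], [0.013, 0.001, -1.0]] q [-0.119  0.396  1.643  0.014  1.103 -0.126]
shift units [11.34 -4.61 -0.48] turn units [  0.1   -0.07 -21.87] if turned first [ 2.52 11.97 -0.57]
```

View pics/c11.png

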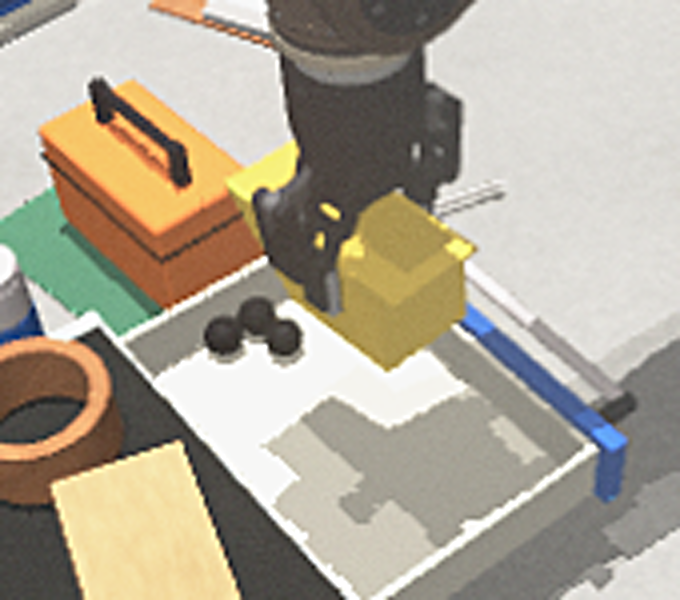

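All three knobs lie in the drawer (enlarged crop (222,335), (258,316), (284,338)). Returning the empty bin to its place on the mat.

```bash
python3 -m jog '0 0 -0.6 0 -0.15 -1 0.5;0 0 0 0 0 -1 0.5;0 0 0 0 0 -1 0.5;0 0 0 0 0 -1 0.5;0 0 0 0 0 -1 0.5;0 0 0 0 0 -1 0.5;0 0 0 0 0 -1 0.5;0 0 0 0 0 -1 0.5;0 0 0 0 0 -1 0.5;0 0 0 0 0 -1 0.5;0 0 0 0 0 -1 0.5;0 0 0 0 0 -1 0.5' >/dev/null
python3 -m jog '0 0 0 0 0 -1 0.5;0 0 0 0 0 -1 0.5;0 0 0 0 0 -1 0.5;0 0 0 0 0 -1 0.5;0 0 0 0 0 -1 0.5;0 0 0 0 0 -1 0.5;0 0 0 0 0 -1 0.5;0 0 0 0 0 -1 0.5;0 0 0 0 0 -1 0.5;0.1 0.5 0 0 0 -0.9 0.5;0.2 1 0 0 0 0 0.5;0.2 1 0 0 0 0 0.5' >/dev/null
python3 -m jog '0.2 1 0 0 0 0 0.5;0.2 1 0 0 0 0 0.5;0.2 1 0 0 0 0 0.5;0.2 1 0 0 0 0 0.5;0.2 1 0 0 0 0 0.5;0.2 1 0 0 0 0 0.5;0.2 1 0 0 0 0 0.5;0.2 1 0 0 0 0 0.5;0.2 1 0 0 0 0 0.5;0.2 0.5 0 0 0 0 0.5;0 0 0 0 0 0 0.5'
python3 -c "
from scan import *
st();bins('scene');need([.439,.341,.034],toolM(10.3,0,1))"
```

```text
time: 36.6
eef_pos: [0.4392, 0.342, 0.2915]
ee_rot: [-0.092, 0.996, 0.002, -0.0]
force: [-0.6, -0.1, -1.2]
gripper_width: 0.0655
t 36.6 p [0.4392 0.342  0.2915] F [-0.6 -0.1 -1.2] w 0.0655
[[-0.983, -0.182, -0.0], [-0.182, 0.983, 0.005], [-0.0, 0.005, -1.0]] q [ 0.541  0.347  1.668  0.005  1.124 -1.215]
bin pix [302. 303.] rim centre [619.1 309.6] [ 68. 152.] yaw -5.2 origin(if lip +x) [596.2 311.7]
bin pix [362. 329.] rim centre [573.5 458.5] [ 68. 151.] yaw -2.7 origin(if lip +x) [550.5 459.6]
shift units [ 0.03 -0.03  8.58] turn units [0.05 0.01 0.04] if turned first [0.03 0.   8.58]
```

```bash
python3 -m jog '0 0 1 0 0 0 0.5;0 0 1 0 0 0 0.5;0 0 1 0 0 0 0.5;0 0 1 0 0 0 0.5;0 0 1 0 0 0 0.5;0 0 1 0 0 0 0.5;0 0 1 0 0 0 0.5;0 0 0.8 0 0 0 0.5;0 0 0.4 0 0 0 0.5;0 0 0.2 0 0 0 0.5;0 0 0.1 0 0 0 0.5;0 0 0 0 0 0 0.5'
python3 -c "
from scan import *
st()"
```

```text
time: 37.85
eef_pos: [0.4408, 0.3419, 0.0371]
ee_rot: [-0.09, 0.996, 0.002, 0.001]
force: [0.0, 0.7, -1.5]
gripper_width: 0.0654
t 37.85 p [0.4408 0.3419 0.0371] F [ 0.   0.7 -1.5] w 0.0654
[[-0.984, -0.18, 0.001], [-0.18, 0.984, 0.004], [-0.002, 0.004, -1.0]] q [ 0.54   0.688  1.897  0.006  0.553 -1.217]
```

```bash
python3 -m jog '0 0 0.08 0 0 0 0.5;0 0 0 0 0 0 0.5'; python3 -m jog '0 0 0.05 0 0 0 0.5;0 0 0 0 0 0 0.5'
```

```text
time: 38.05
eef_pos: [0.4406, 0.3421, 0.0346]
ee_rot: [-0.091, 0.996, 0.002, 0.001]
force: [-0.4, 0.2, -0.7]
gripper_width: 0.0651
time: 38.25
eef_pos: [0.4406, 0.3422, 0.0337]
ee_rot: [-0.091, 0.996, 0.002, 0.001]
force: [-2.1, -1.2, 9.7]
gripper_width: 0.0656
```

```bash
python3 -m jog '0 0 0 0 0 0 0.8;0 0 0 0 0 0 1;0 0 0 0 0 0 1;0 0 -0.3 0 0 0 1;0 0 -1 0 0 0 1;0 0 -1 0 0 0 1;0 0 -1 0 0 0 1;0 0 -1 0 0 0 1;0 0 -1 0 0 0 1;0 0 -1 0 0 0 1'
python3 -c "
from scan import *
bins('scene','scene12');st();need([.5965,.312,.23],toolM(-5.1,0,1))"
```

```text
time: 39.25
eef_pos: [0.4401, 0.3411, 0.2236]
ee_rot: [-0.09, 0.996, 0.002, 0.001]
force: [0.1, -0.1, -0.5]
gripper_width: 0.0855
bin pix [303. 302.] rim centre [619.3 309.1] [ 69. 151.] yaw -5.2 origin(if lip +x) [596.4 311.2]
bin pix [362. 328.] rim centre [573.6 458.3] [ 67. 152.] yaw -2.6 origin(if lip +x) [550.7 459.4]
t 39.3 p [0.4413 0.3419 0.2282] F [0.5 0.7 3.6] w 0.085
[[-0.984, -0.18, 0.006], [-0.18, 0.984, 0.007], [-0.008, 0.006, -1.0]] q [ 0.54   0.412  1.75   0.004  0.97  -1.215]
shift units [-4.91 -1.91 -0.03] turn units [0.09 0.08 3.38] if turned first [-5.24 -0.53 -0.06]
```

View pics/scene12.png

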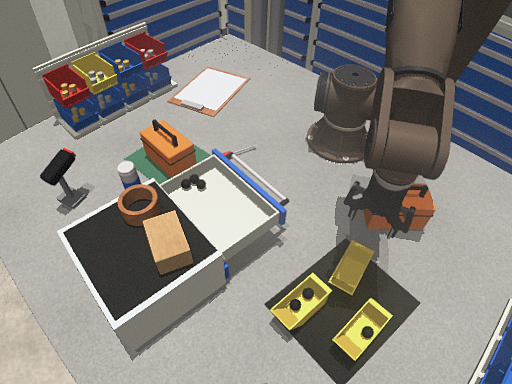

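The first bin is back upright and empty at (352,266); three knobs sit in the drawer near (193,182). Next is the bin at (302,302).

```bash
python3 -m jog '0 0 0 0 0 1 1;0 0 0 0 0 1 1;0 0 0 0 0 1 1;0 0 0 0 0 0.4 1;-1 -0.1 0 0.1 0.1 0 1;-1 -0.1 0 0 0 0 1;-1 -0.1 0 0 0 0 1;-1 -0.1 0 0 0 0 1;-1 -0.1 0 0 0 0 1;-0.2 0 0 0 0 0 1;0 0 0 0 0 0 1'
python3 -c "
from scan import *
st();need([.5965,.312,.031],toolM(-5.1,0,1));bins('scene','scene13')"
```

```text
time: 40.4
eef_pos: [0.5945, 0.3118, 0.2204]
ee_rot: [0.046, 0.999, -0.002, -0.004]
force: [0.1, 0.7, -0.7]
gripper_width: 0.0852
t 40.4 p [0.5945 0.3118 0.2204] F [ 0.1  0.7 -0.7] w 0.0852
[[-0.996, 0.092, -0.009], [0.092, 0.996, -0.003], [0.008, -0.004, -1.0]] q [ 0.385  0.584  1.457  0.     1.11  -1.094]
shift units [-0.12  0.04  6.31] turn units [-0.05 -0.11 -0.03] if turned first [-0.06  0.01  6.31]
bin pix [360. 270.] rim centre [447.8 375.8] [148.  33.] yaw 22.3 origin(if lip +x) [426.5 367. ]
bin pix [361. 330.] rim centre [573.4 458.3] [ 68. 152.] yaw -2.4 origin(if lip +x) [550.4 459.3]
```

View pics/scene13.png

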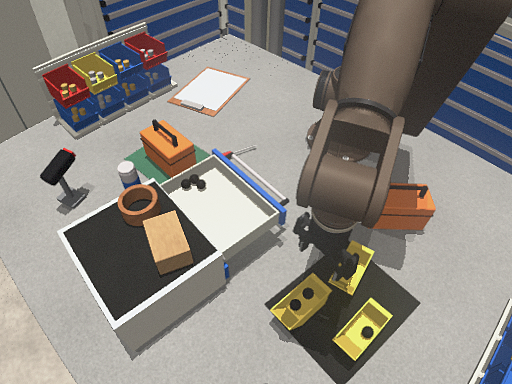

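```bash
python3 -m jog '-0.05 0 1 0 -0.1 0 1;0 0 1 0 0 0 1;0 0 1 0 0 0 1;0 0 1 0 0 0 1;0 0 1 0 0 0 1;0 0 0.8 0 0 0 1;0 0 0.4 0 0 0 1;0 0 0.1 0 0 0 1;0 0 0 0 0 0 1'
python3 -c "
from scan import *
st();snap('scene','scene14')"
python3 -m jog '0 0 0 0 0 0 0.6;0 0 0 0 0 0 0.6;0 0 0 0 0 0 0.6;0 0 0 0 0 0 0.6'
```

```text
time: 41.35
eef_pos: [0.5954, 0.3117, 0.0324]
ee_rot: [0.045, 0.999, -0.002, 0.0]
force: [0.4, -0.3, 0.2]
gripper_width: 0.085
t 41.35 p [0.5954 0.3117 0.0324] F [ 0.4 -0.3  0.2] w 0.085
[[-0.996, 0.09, 0.0], [0.09, 0.996, -0.004], [-0.001, -0.004, -1.0]] q [ 0.385  0.802  1.593 -0.005  0.747 -1.091]
time: 41.8
eef_pos: [0.596, 0.3115, 0.0332]
ee_rot: [0.045, 0.999, -0.002, 0.001]
force: [-0.1, -1.1, 5.7]
gripper_width: 0.0654
```

View pics/scene14.png

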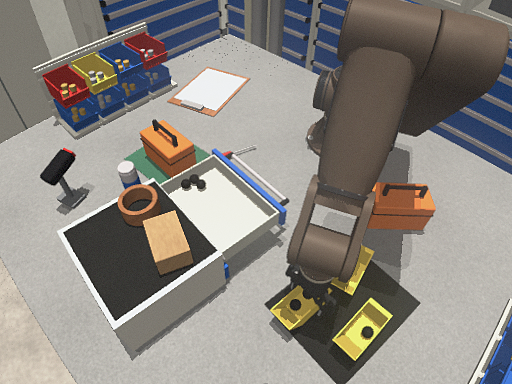

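```bash
python3 -m jog '0 0 -0.3 0 0 0 0.5;0 0 -1 0 0 0 0.5;0 0 -1 0 0 0 0.5;0 0 -1 0 0 0 0.5;0 0 -1 0 0 0 0.5;0 0 -1 0 0 0 0.5;0 0 -1 0 0 0 0.5;0 0 -1 0 0 0 0.5;0 0 -1 0 0 0 0.5;0 0 -0.5 0 0 0 0.5' >/dev/null
python3 -m jog '0 -0.5 0 0 0 0 0.5;0 -1 0 0 0 0 0.5;0 -1 0 0 0 0 0.5;0 -1 0 0 0 0 0.5;0 -1 0 0 0 0 0.5;0 -1 0 0 0 0 0.5;0 -1 0 0 0 0 0.5;-0.1 -1 0 0 0 0 0.5;-0.1 -1 0 0 0 0 0.5;-0.1 -1 0 0 0 0 0.5;0 -0.8 0 0 0 1 0.5;0 0 0 0 0 1 0.5' >/dev/null
python3 -m jog '0 0 0 0 0 1 0.5;0 0 0 0 0 1 0.5;0 0 0 0 0 1 0.5;0 0 0 0 0 1 0.5;0 0 0 0 0 1 0.5;0 0 0 0 0 1 0.5;0 0 0 0 0 1 0.5;0 0 0 0 0 1 0.5;0 0 0 0 0 1 0.5;0 0 0 0 0 1 0.5;0 0 0 0 0 1 0.5;0 0 0 0 0 1 0.5' >/dev/null
python3 -m jog '0 0 0 0 0 1 0.5;0 0 0 0 0 1 0.5;0 0 0 0 0 1 0.5;0 0 0 0 0 1 0.5;0 0 0 0 0 0.5 0.5;0 0 0 0 0 0 0.5'
python3 -c "
from scan import *
st();snap('scene','scene15');need([.575,0.01,.272],toolM(-90,0,1))"
```

```text
time: 45.8
eef_pos: [0.5757, 0.0033, 0.2964]
ee_rot: [0.707, 0.707, -0.002, 0.001]
force: [0.2, -0.3, -2.3]
gripper_width: 0.0656
t 45.8 p [0.5757 0.0033 0.2964] F [ 0.2 -0.3 -2.3] w 0.0656
[[0.001, 1.0, -0.002], [1.0, -0.001, -0.004], [-0.004, -0.002, -1.0]] q [-0.107  0.373  1.614 -0.005  1.156 -0.105]
shift units [ 0.23 -0.03  0.81] turn units [-0.02  0.05  0.01] if turned first [ 0.22 -0.03  0.81]
```

View pics/scene15.png

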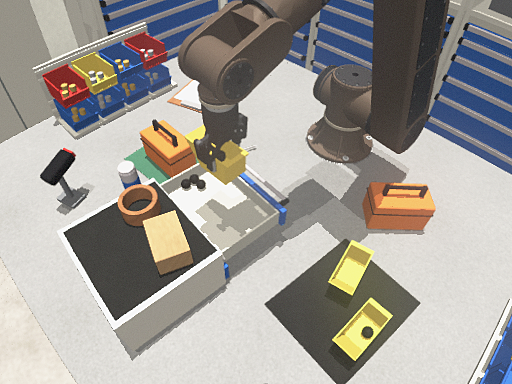

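```bash
python3 -m jog '0.8 0 0.8 0 0 0 0.5;0 0 0 0 1 0 0.5;0 0 0 0 1 0 0.5;0 0 0 0 1 0 0.5;0 0 0 0 1 0 0.5;0 0 0 0 1 0 0.5;0 0 0 0 1 0 0.5;0 0 0 0 1 0 0.5;0 0 0 0 1 0 0.5;0 0 0 0 1 0 0.5;0 0 0 0 1 0 0.5;0 0 0 0 1 0 0.5' >/dev/null
python3 -m jog '0 0 0 0 1 0 0.5;0 0 0 0 1 0 0.5;0 0 0 0 1 0 0.5;0 0 0 0 1 0 0.5;0 0 0 0 0.8 0 0.5;0 0 0 0 0.8 0 0.5;0 0 0 0 0.8 0 0.5;0 0 0 0 0.8 0 0.5;0 0 0 0 0.8 0 0.5;0 0 0 0 0.8 0 0.5;0 0 0 0 0.8 0 0.5;0 0 0 0 0.8 0 0.5' >/dev/null
python3 -m jog '0 0 0 0 0.8 0 0.5;0 0 0 0 0.8 0 0.5;0 0 0 0 0.2 0 0.5;0 0 0 0 0 0 0.5;0 0 0 0 0 0 0.5'
python3 -c "
from h import *
st();snap('scene')
im,d,c=load('scene');cv2.imwrite('pics/c16.png',cv2.resize(im[100:250,130:300],None,fx=4,fy=4,interpolation=2))"
```

```text
time: 48.75
eef_pos: [0.5765, 0.0276, 0.273]
ee_rot: [0.425, 0.426, 0.565, -0.565]
force: [0.3, -1.0, -1.7]
gripper_width: 0.0651
t 48.75 p [0.5765 0.0276 0.273 ] F [ 0.3 -1.  -1.7] w 0.0651
[[-0.001, 1.0, 0.0], [-0.276, -0.0, 0.961], [0.961, 0.001, 0.276]] q [-0.448  0.849  1.771  1.318  2.034 -1.046]
```

View pics/c16.png

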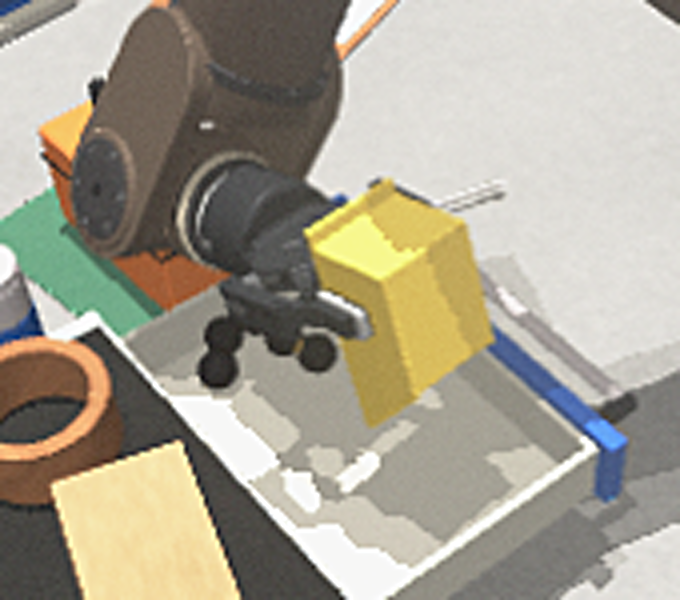

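The second bin is tipped and four knobs are visible in the drawer, with more behind the hand. Tipping back and returning the bin.

```bash
python3 -m jog '0 0 0 0 -1 0 0.5;0 0 0 0 -1 0 0.5;0 0 0 0 -1 0 0.5;0 0 0 0 -1 0 0.5;0 0 0 0 -1 0 0.5;0 0 0 0 -1 0 0.5;0 0 0 0 -1 0 0.5;0 0 0 0 -1 0 0.5;0 0 0 0 -1 0 0.5;0 0 0 0 -1 0 0.5;0 0 0 0 -1 0 0.5;0 0 0 0 -1 0 0.5' >/dev/null
python3 -m jog '0 0 0 0 -1 0 0.5;0 0 0 0 -1 0 0.5;0 0 0 0 -1 0 0.5;0 0 0 0 -1 0 0.5;0 0 0 0 -1 0 0.5;0 0 0 0 -1 0 0.5;0 0 0 0 -1 0 0.5;0 0 0 0 -1 0 0.5;0 0 0 0 -1 0 0.5;0 0 0 0 -1 0 0.5;0 0 0 0 -1 0 0.5;0 0 -0.6 0 -0.2 0 0.5'
python3 -c "
from scan import *
st();snap('scene','scene17');need([.596,.3115,.29],toolM(-5.2,0,1))
im,d,c=load('scene');cv2.imwrite('pics/c17.png',cv2.resize(im[100:250,130:300],None,fx=4,fy=4,interpolation=2))"
```

```text
time: 51.2
eef_pos: [0.5756, 0.0282, 0.2901]
ee_rot: [0.707, 0.708, -0.003, 0.002]
force: [1.3, -1.0, -0.6]
gripper_width: 0.0652
t 51.2 p [0.5756 0.0282 0.2901] F [ 1.3 -1.  -0.6] w 0.0652
[[-0.001, 1.0, -0.002], [1.0, 0.001, -0.007], [-0.007, -0.002, -1.0]] q [-0.063  0.38   1.621 -0.008  1.143 -0.061]
shift units [9.45 0.65 0.08] turn units [ -0.03   0.09 -18.48] if turned first [0.22 9.46 0.14]
```

View pics/c17.png

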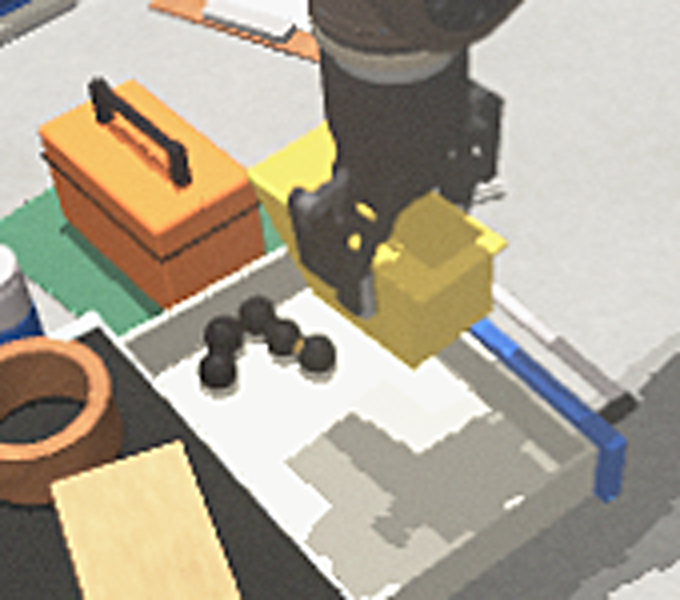

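Five knobs lie in the drawer. Returning the bin.

```bash
python3 -m jog '0 0 0 0 0.1 -1 0.5;0 0 0 0 0 -1 0.5;0 0 0 0 0 -1 0.5;0 0 0 0 0 -1 0.5;0 0 0 0 0 -1 0.5;0 0 0 0 0 -1 0.5;0 0 0 0 0 -1 0.5;0 0 0 0 0 -1 0.5;0 0 0 0 0 -1 0.5;0 0 0 0 0 -1 0.5;0 0 0 0 0 -1 0.5;0 0 0 0 0 -1 0.5' >/dev/null
python3 -m jog '0 0 0 0 0 -1 0.5;0 0 0 0 0 -1 0.5;0 0 0 0 0 -1 0.5;0 0 0 0 0 -1 0.5;0 0 0 0 0 -1 0.5;0 0 0 0 0 -1 0.5;0 0.5 0 0 0 -0.5 0.5;0 1 0 0 0 0 0.5;0 1 0 0 0 0 0.5;0.1 1 0 0 0 0 0.5;0.1 1 0 0 0 0 0.5;0 1 0 0 0 0 0.5' >/dev/null
python3 -m jog '0 1 0 0 0 0 0.5;0 1 0 0 0 0 0.5;0 1 0 0 0 0 0.5;0 1 0 0 0 0 0.5;0 0 0 0 0 0 0.5;0 0 0 0 0 0 0.5'
python3 -c "
from scan import *
st();bins('scene','scene18');need([.596,.3115,.034],toolM(-5.2,0,1))"
```

```text
time: 54.25
eef_pos: [0.5965, 0.3126, 0.2917]
ee_rot: [0.045, 0.999, 0.002, -0.0]
force: [0.1, -0.3, -1.7]
gripper_width: 0.0652
t 54.25 p [0.5965 0.3126 0.2917] F [ 0.1 -0.3 -1.7] w 0.0652
[[-0.996, 0.09, -0.001], [0.09, 0.996, 0.004], [0.001, 0.004, -1.0]] q [ 0.383  0.525  1.37   0.004  1.246 -1.099]
bin pix [360. 270.] rim centre [452.8 362.8] [147.  33.] yaw 10.6 origin(if lip +x) [430.2 358.6]
bin pix [361. 330.] rim centre [573.2 458.4] [ 67. 151.] yaw -2.4 origin(if lip +x) [550.3 459.4]
shift units [ 0.01 -0.05  8.6 ] turn units [ 0.05 -0.01  0.  ] if turned first [ 0.02 -0.01  8.6 ]
```

View pics/scene18.png

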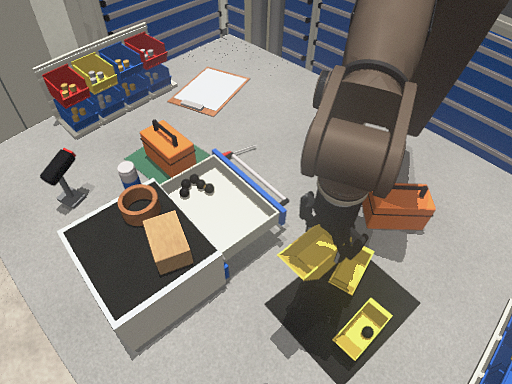

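The landing spot on the mat (300,303) is clear. Placing the bin.

```bash
python3 -m jog '0 0 1 0 0 0 0.5;0 0 1 0 0 0 0.5;0 0 1 0 0 0 0.5;0 0 1 0 0 0 0.5;0 0 1 0 0 0 0.5;0 0 1 0 0 0 0.5;0 0 1 0 0 0 0.5;0 0 0.8 0 0 0 0.5;0 0 0.4 0 0 0 0.5;0 0 0.2 0 0 0 0.5;0 0 0.13 0 0 0 0.5;0 0 0 0 0 0 0.5'; python3 -m jog '0 0 0.05 0 0 0 0.5;0 0 0 0 0 0 0.5'
```

```text
time: 55.5
eef_pos: [0.5972, 0.3128, 0.0367]
ee_rot: [0.045, 0.999, 0.002, 0.0]
force: [-1.2, -0.6, -0.6]
gripper_width: 0.0655
time: 55.7
eef_pos: [0.5971, 0.3129, 0.0352]
ee_rot: [0.045, 0.999, 0.002, 0.0]
force: [0.4, -0.4, -1.4]
gripper_width: 0.0656
```

```bash
python3 -m jog '0 0 0.06 0 0 0 0.5;0 0 0 0 0 0 0.5'; python3 -m jog '0 0 0 0 0 0 0.5'
```

```text
time: 55.9
eef_pos: [0.5971, 0.313, 0.0334]
ee_rot: [0.045, 0.999, 0.002, 0.0]
force: [-1.3, -0.3, 4.2]
gripper_width: 0.0651
time: 56.0
eef_pos: [0.5971, 0.313, 0.0334]
ee_rot: [0.045, 0.999, 0.002, 0.0]
force: [-1.8, 1.0, 5.9]
gripper_width: 0.0655
```

```bash
python3 -m jog '0 0 0 0 0 0 0.8;0 0 0 0 0 0 1;0 0 0 0 0 0 1;0 0 -0.3 0 0 0 1;0 0 -1 0 0 0 1;0 0 -1 0 0 0 1;0 0 -1 0 0 0 1;0 0 -1 0 0 0 1;0 0 -1 0 0 0 1;0 0 -1 0 0 0 1;0 0 0 0 0 0 1' >/dev/null
python3 -c "
from scan import *
st();need([.551,.459,.22],toolM(-2.7,0,1))"
```

```text
t 57.1 p [0.5981 0.3126 0.2269] F [-0.   1.   0.3] w 0.0853
[[-0.996, 0.091, 0.006], [0.091, 0.996, 0.007], [-0.006, 0.007, -1.0]] q [ 0.382  0.577  1.452  0.004  1.104 -1.1  ]
shift units [2.01 4.72 0.25] turn units [ 0.09  0.07 -0.55] if turned first [1.8  4.8  0.23]
```

```bash
python3 -m jog '0 0 0 0.1 0.1 -0.55 1;0.3 0.8 0 0 0 0 1;0.4 1 0 0 0 0 1;0.4 1 0 0 0 0 1;0.4 1 0 0 0 0 1;0.3 1 0 0 0 0 1;0 0 0 0 0 0 1;0 0 0 0 0 0 1'
python3 -c "
from scan import *
st();bins('scene','scene19');bins('top');need([.551,.459,.031],toolM(-2.7,0,1))"
```

```text
time: 57.9
eef_pos: [0.5492, 0.4586, 0.2211]
ee_rot: [0.023, 1.0, -0.002, -0.005]
force: [-0.1, -0.3, 0.1]
gripper_width: 0.0853
t 57.9 p [0.5492 0.4586 0.2211] F [-0.1 -0.3  0.1] w 0.0853
[[-0.999, 0.045, -0.01], [0.046, 0.999, -0.004], [0.01, -0.005, -1.0]] q [ 0.603  0.649  1.329  0.002  1.175 -0.923]
bin pix [339. 274.] rim centre [489.  326.5] [125.  49.] yaw 36.1 origin(if lip +x) [470.4 313. ]
bin pix [301. 305.] rim centre [620.9 311.7] [ 68. 152.] yaw -5.0 origin(if lip +x) [597.9 313.7]
bin pix [162. 140.] rim centre [620.6 311.8] [ 67. 149.] yaw -4.8 origin(if lip +x) [597.7 313.8]
bin pix [150. 184.] rim centre [485.8 324. ] [128.  53.] yaw 37.3 origin(if lip +x) [467.5 310.1]
shift units [-0.09  0.08  6.35] turn units [-0.06 -0.12 -0.  ] if turned first [-0.03  0.05  6.35]
```

View pics/scene19.png

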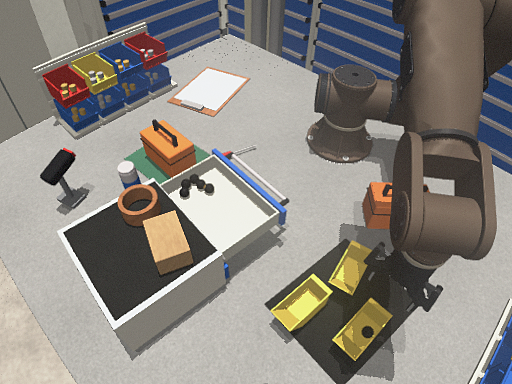

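The single-knob bin is still at (362,330) under the gripper. The bin just returned (302,304) is upright and empty. Descending.

```bash
python3 -m jog '-0.05 0.05 1 0 -0.1 0 1;0 0 1 0 0 0 1;0 0 1 0 0 0 1;0 0 1 0 0 0 1;0 0 1 0 0 0 1;0 0 0.8 0 0 0 1;0 0 0.4 0 0 0 1;0 0 0.15 0 0 0 1;0 0 0 0 0 0 1'
python3 -c "
from scan import *
st();snap('scene','scene20')"
python3 -m jog '0 0 0 0 0 0 0.6;0 0 0 0 0 0 0.6;0 0 0 0 0 0 0.6;0 0 0 0 0 0 0.6'
```

```text
time: 58.9
eef_pos: [0.5513, 0.4588, 0.0315]
ee_rot: [0.024, 1.0, -0.002, -0.0]
force: [0.3, 0.3, -0.9]
gripper_width: 0.0854
t 58.9 p [0.5513 0.4588 0.0315] F [ 0.3  0.3 -0.9] w 0.0854
[[-0.999, 0.047, -0.001], [0.047, 0.999, -0.004], [0.001, -0.004, -1.0]] q [ 0.603  0.853  1.463 -0.003  0.829 -0.918]
time: 59.35
eef_pos: [0.5514, 0.4595, 0.0327]
ee_rot: [0.023, 1.0, -0.001, 0.0]
force: [0.3, -0.2, 6.7]
gripper_width: 0.0658
```

View pics/scene20.png

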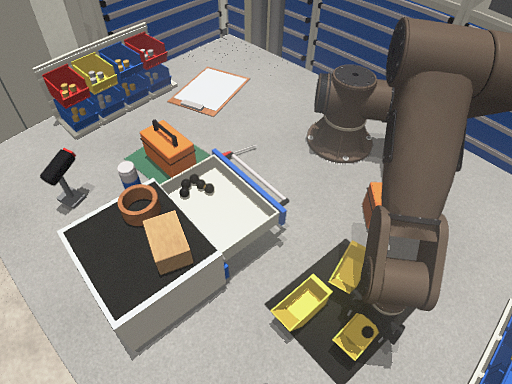

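```bash
python3 -m jog '0 0 -0.3 0 0 0 0.5;0 0 -1 0 0 0 0.5;0 0 -1 0 0 0 0.5;0 0 -1 0 0 0 0.5;0 0 -1 0 0 0 0.5;0 0 -1 0 0 0 0.5;0 0 -1 0 0 0 0.5;0 0 -1 0 0 0 0.5;0 0 -1 0 0 0 0.5;0 0 -0.5 0 0 0 0.5' >/dev/null
python3 -m jog '0 -0.5 0 0 0 0 0.5;-0.1 -1 0 0 0 0 0.5;-0.1 -1 0 0 0 0 0.5;-0.1 -1 0 0 0 0 0.5;-0.1 -1 0 0 0 0 0.5;-0.1 -1 0 0 0 0 0.5;-0.1 -1 0 0 0 0 0.5;-0.1 -1 0 0 0 0 0.5;-0.1 -1 0 0 0 0 0.5;-0.1 -1 0 0 0 0 0.5;-0.1 -1 0 0 0 0 0.5;-0.1 -1 0 0 0 0 0.5' >/dev/null
python3 -m jog '-0.1 -1 0 0 0 0 0.5;-0.1 -1 0 0 0 0 0.5;-0.1 -0.8 0 0 0 0 0.5;0 0 0 0 0 1 0.5;0 0 0 0 0 1 0.5;0 0 0 0 0 1 0.5;0 0 0 0 0 1 0.5;0 0 0 0 0 1 0.5;0 0 0 0 0 1 0.5;0 0 0 0 0 1 0.5;0 0 0 0 0 1 0.5;0 0 0 0 0 1 0.5' >/dev/null
python3 -m jog '0 0 0 0 0 1 0.5;0 0 0 0 0 1 0.5;0 0 0 0 0 1 0.5;0 0 0 0 0 1 0.5;0 0 0 0 0 1 0.5;0 0 0 0 0 1 0.5;0 0 0 0 0 1 0.5;0 0 0 0 0 1 0.5;0 0 0 0 0 1 0.5;0 0 0 0 0 1 0.5;0 0 0 0 0 0 0.5'
python3 -c "
from scan import *
st();snap('scene','scene21');need([.575,0.028,.272],toolM(-90,0,1))"
```

```text
time: 63.85
eef_pos: [0.5728, 0.0298, 0.2973]
ee_rot: [0.706, 0.708, -0.002, 0.001]
force: [-0.0, 0.3, -1.7]
gripper_width: 0.0653
t 63.85 p [0.5728 0.0298 0.2973] F [-0.   0.3 -1.7] w 0.0653
[[-0.003, 1.0, -0.001], [1.0, 0.003, -0.004], [-0.004, -0.001, -1.0]] q [-0.062  0.369  1.618 -0.004  1.155 -0.063]
shift units [-0.05  0.07  0.84] turn units [-0.01  0.05  0.07] if turned first [-0.06  0.07  0.84]
```

View pics/scene21.png

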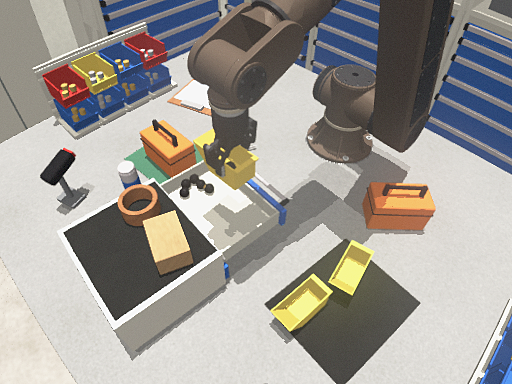

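```bash
python3 -m jog '0.8 0 0.8 0 0 0 0.5;0 0 0 0 1 0 0.5;0 0 0 0 1 0 0.5;0 0 0 0 1 0 0.5;0 0 0 0 1 0 0.5;0 0 0 0 1 0 0.5;0 0 0 0 1 0 0.5;0 0 0 0 1 0 0.5;0 0 0 0 1 0 0.5;0 0 0 0 1 0 0.5;0 0 0 0 1 0 0.5;0 0 0 0 1 0 0.5' >/dev/null
python3 -m jog '0 0 0 0 1 0 0.5;0 0 0 0 1 0 0.5;0 0 0 0 1 0 0.5;0 0 0 0 1 0 0.5;0 0 0 0 0.8 0 0.5;0 0 0 0 0.8 0 0.5;0 0 0 0 0.8 0 0.5;0 0 0 0 0.8 0 0.5;0 0 0 0 0.8 0 0.5;0 0 0 0 0.8 0 0.5;0 0 0 0 0.8 0 0.5;0 0 0 0 0.8 0 0.5' >/dev/null
python3 -m jog '0 0 0 0 0.8 0 0.5;0 0 0 0 0.8 0 0.5;0 0 0 0 0.2 0 0.5;0 0 0 0 0 0 0.5;0 0 0 0 0 0 0.5'
python3 -m jog '0 0 0 0 -1 0 0.5;0 0 0 0 -1 0 0.5;0 0 0 0 -1 0 0.5;0 0 0 0 -1 0 0.5;0 0 0 0 -1 0 0.5;0 0 0 0 -1 0 0.5;0 0 0 0 -1 0 0.5;0 0 0 0 -1 0 0.5;0 0 0 0 -1 0 0.5;0 0 0 0 -1 0 0.5;0 0 0 0 -1 0 0.5;0 0 0 0 -1 0 0.5' >/dev/null
python3 -m jog '0 0 0 0 -1 0 0.5;0 0 0 0 -1 0 0.5;0 0 0 0 -1 0 0.5;0 0 0 0 -1 0 0.5;0 0 0 0 -1 0 0.5;0 0 0 0 -1 0 0.5;0 0 0 0 -1 0 0.5;0 0 0 0 -1 0 0.5;0 0 0 0 -1 0 0.5;0 0 0 0 -1 0 0.5;0 0 0 0 -1 0 0.5;0 0 -0.6 0 -0.2 0 0.5'
python3 -c "
from scan import *
st();snap('scene','scene22');need([.5513,.459,.29],toolM(-2.7,0,1))
im,d,c=load('scene');cv2.imwrite('pics/c22.png',cv2.resize(im[100:250,130:300],None,fx=4,fy=4,interpolation=2))"
```

```text
time: 66.8
eef_pos: [0.573, 0.0536, 0.273]
ee_rot: [-0.424, -0.426, -0.564, 0.566]
force: [-0.6, 0.3, -1.7]
gripper_width: 0.0654
time: 69.2
eef_pos: [0.5721, 0.054, 0.2901]
ee_rot: [0.705, 0.709, -0.003, 0.002]
force: [0.6, -0.1, -0.9]
gripper_width: 0.0655
t 69.2 p [0.5721 0.054  0.2901] F [ 0.6 -0.1 -0.9] w 0.0655
[[-0.005, 1.0, -0.003], [1.0, 0.005, -0.007], [-0.007, -0.003, -1.0]] q [-0.018  0.377  1.624 -0.008  1.142 -0.02 ]
shift units [13.5  -0.66  0.05] turn units [ -0.03   0.09 -18.98] if turned first [ 1.37 13.45  0.14]
```

View pics/c22.png

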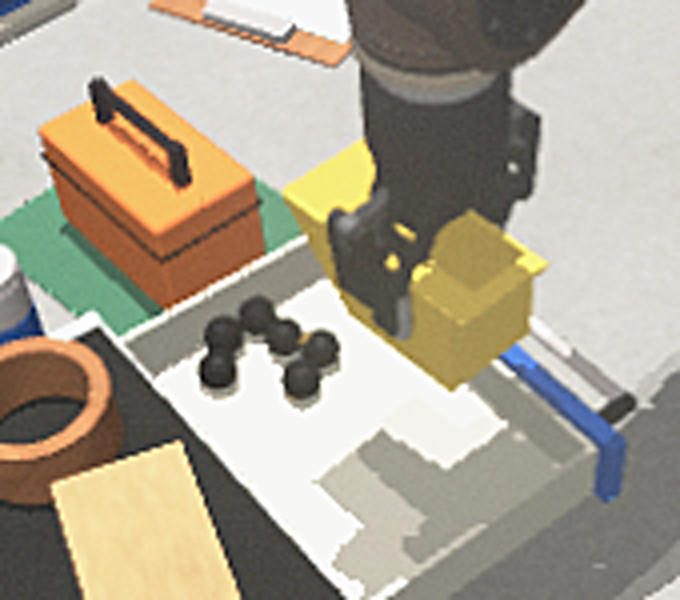

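All six knobs are in the drawer. Returning the last bin.

```bash
python3 -m jog '0 0 0 0 0.1 -1 0.5;0 0 0 0 0 -1 0.5;0 0 0 0 0 -1 0.5;0 0 0 0 0 -1 0.5;0 0 0 0 0 -1 0.5;0 0 0 0 0 -1 0.5;0 0 0 0 0 -1 0.5;0 0 0 0 0 -1 0.5;0 0 0 0 0 -1 0.5;0 0 0 0 0 -1 0.5;0 0 0 0 0 -1 0.5;0 0 0 0 0 -1 0.5' >/dev/null
python3 -m jog '0 0 0 0 0 -1 0.5;0 0 0 0 0 -1 0.5;0 0 0 0 0 -1 0.5;0 0 0 0 0 -1 0.5;0 0 0 0 0 -1 0.5;0 0 0 0 0 -1 0.5;0.1 0.5 0 0 0 -1 0.5;0.1 1 0 0 0 0 0.5;0.1 1 0 0 0 0 0.5;0.1 1 0 0 0 0 0.5;0.1 1 0 0 0 0 0.5;0.1 1 0 0 0 0 0.5' >/dev/null
python3 -m jog '0.1 1 0 0 0 0 0.5;0.1 1 0 0 0 0 0.5;0.1 1 0 0 0 0 0.5;0.1 1 0 0 0 0 0.5;0.1 1 0 0 0 0 0.5;0.1 1 0 0 0 0 0.5;0.1 1 0 0 0 0 0.5;0.1 1 0 0 0 0 0.5;0 0 0 0 0 0 0.5;0 0 0 0 0 0 0.5'
python3 -c "
from scan import *
st();bins('scene','scene23');need([.5513,.459,.034],toolM(-2.7,0,1))"
```

```text
time: 72.65
eef_pos: [0.551, 0.4601, 0.2923]
ee_rot: [0.023, 1.0, 0.002, -0.001]
force: [0.3, -0.6, -2.0]
gripper_width: 0.0654
t 72.65 p [0.551  0.4601 0.2923] F [ 0.3 -0.6 -2. ] w 0.0654
[[-0.999, 0.046, -0.001], [0.046, 0.999, 0.004], [0.001, 0.004, -1.0]] q [ 0.602  0.595  1.24   0.004  1.305 -0.924]
bin pix [340. 275.] rim centre [489.2 326.6] [124.  49.] yaw 36.2 origin(if lip +x) [470.6 313. ]
bin pix [300. 305.] rim centre [620.5 311.8] [ 68. 151.] yaw -4.8 origin(if lip +x) [597.6 313.7]
shift units [-0.02 -0.05  8.62] turn units [ 0.05 -0.02  0.01] if turned first [-0.   -0.01  8.62]
```

View pics/scene23.png

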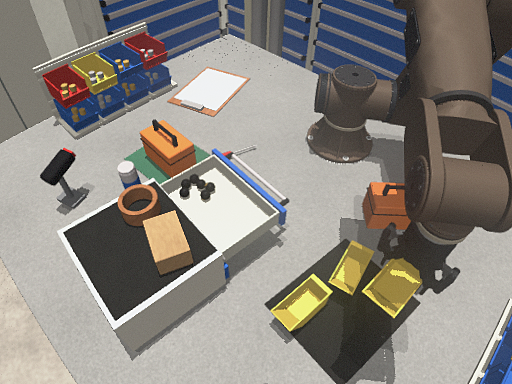

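The other two bins are at their places, and the landing area around (362,335) is clear.

```bash
python3 -m jog '0 0 1 0 0 0 0.5;0 0 1 0 0 0 0.5;0 0 1 0 0 0 0.5;0 0 1 0 0 0 0.5;0 0 1 0 0 0 0.5;0 0 1 0 0 0 0.5;0 0 1 0 0 0 0.5;0 0 0.8 0 0 0 0.5;0 0 0.4 0 0 0 0.5;0 0 0.2 0 0 0 0.5;0 0 0.15 0 0 0 0.5;0 0 0 0 0 0 0.5'; python3 -m jog '0 0 0.06 0 0 0 0.5;0 0 0 0 0 0 0.5'
```

```text
time: 73.9
eef_pos: [0.5511, 0.461, 0.0365]
ee_rot: [0.023, 1.0, 0.002, -0.0]
force: [0.3, -0.6, -1.7]
gripper_width: 0.0652
time: 74.1
eef_pos: [0.5509, 0.4612, 0.0348]
ee_rot: [0.023, 1.0, 0.002, -0.0]
force: [-0.1, -0.4, -0.9]
gripper_width: 0.0654
```

```bash
python3 -m jog '0 0 0.06 0 0 0 0.5;0 0 0 0 0 0 0.5;0 0 0 0 0 0 0.5'
```

```text
time: 74.4
eef_pos: [0.5509, 0.4613, 0.033]
ee_rot: [0.023, 1.0, 0.002, -0.0]
force: [-1.1, 0.3, 4.6]
gripper_width: 0.0655
```

```bash
python3 -m jog '0 0 0 0 0 0 0.8;0 0 0 0 0 0 1;0 0 0 0 0 0 1;0 0 -0.3 0 0 0 1;0 0 -1 0 0 0 1;0 0 -1 0 0 0 1;0 0 -1 0 0 0 1;0 0 -1 0 0 0 1;0 0 -1 0 0 0 1;0 0 -1 0 0 0 1;0 0 -1 0 0 0 1' >/dev/null
python3 -c "
from scan import *
st();need([.4325,-.017,.24],rot(85))"
```

```text
t 75.5 p [0.5509 0.46   0.2534] F [-0.1 -0.3 -0.5] w 0.0856
[[-0.999, 0.047, -0.001], [0.047, 0.999, 0.004], [0.001, 0.004, -1.0]] q [ 0.602  0.622  1.293  0.004  1.225 -0.923]
shift units [  3.2  -16.07   0.38] turn units [ 0.03 -0.06 20.14] if turned first [-16.18  -2.55   0.45]
```

```bash
python3 -m jog '0.1 -0.5 0 0 0 0 0.35;0.2 -1 0 0 0 0 0.35;0.2 -1 0 0 0 0 0.35;0.2 -1 0 0 0 0 0.35;0.2 -1 0 0 0 0 0.35;0.2 -1 0 0 0 0 0.35;0.2 -1 0 0 0 0 0.35;0.2 -1 0 0 0 0 0.35;0.2 -1 0 0 0 0 0.35;0.2 -1 0 0 0 0 0.35;0.2 -1 0 0 0 0 0.35;0.2 -1 0 0 0 0 0.35' >/dev/null
python3 -m jog '0.2 -1 0 0 0 0 0.35;0.2 -1 0 0 0 0 0.35;0.2 -1 0 0 0 0 0.35;0.2 -1 0 0 0 0 0.35;0.2 -0.5 0 0 0 0 0.35;0 0 0 0 0 1 0.35;0 0 0 0 0 1 0.35;0 0 0 0 0 1 0.35;0 0 0 0 0 1 0.35;0 0 0 0 0 1 0.35;0 0 0 0 0 1 0.35;0 0 0 0 0 1 0.35' >/dev/null
python3 -m jog '0 0 0 0 0 1 0.35;0 0 0 0 0 1 0.35;0 0 0 0 0 1 0.35;0 0 0 0 0 1 0.35;0 0 0 0 0 1 0.35;0 0 0 0 0 1 0.35;0 0 0 0 0 1 0.35;0 0 0 0 0 1 0.35;0 0 0 0 0 1 0.35;0 0 0 0 0 1 0.35;0 0 0 0 0 1 0.35;0 0 0 0 0 1 0.35' >/dev/null
python3 -m jog '0 0 0 0 0 1 0.35;0 0 0 0 0 0 0.35'
python3 -c "
from scan import *
st();bins('scene','scene24')
im,d,c=load('scene');P=cloud(im,d,c);x,y,z=P[...,0],P[...,1],P[...,2]
m=(z>.105)&(z<.127)&(x>.38)&(x<.46)&(abs(y+.04)<.13)
for a in np.arange(-.14,.1,.03):
    t=P[m&(abs(y-a)<.012)]
    if len(t): print(round(a,3),np.round([t[:,0].min(),np.median(t[:,0]),t[:,0].max()],4),len(t))
need([.432,-.017,.113],rot(85))"
```

```text
time: 79.3
eef_pos: [0.4297, -0.0147, 0.2501]
ee_rot: [0.734, 0.679, 0.001, -0.002]
force: [-0.1, 0.2, 0.5]
gripper_width: 0.0298
t 79.3 p [ 0.4297 -0.0147  0.2501] F [-0.1  0.2  0.5] w 0.0298
[[0.077, 0.997, -0.001], [0.997, -0.077, 0.004], [0.004, -0.001, -1.0]] q [-0.19   0.207  2.002  0.005  0.933 -0.116]
bin pix [350. 269.] rim centre [457.7 346.6] [150.  66.] yaw 10.7 origin(if lip +x) [435.1 342.4]
bin pix [304. 302.] rim centre [620.4 311.3] [ 68. 152.] yaw -4.6 origin(if lip +x) [597.5 313.1]
bin pix [365. 328.] rim centre [572.7 460.5] [ 67. 153.] yaw -2.8 origin(if lip +x) [549.7 461.6]
-0.14 [0.4158 0.4302 0.444 ] 39
-0.11 [0.419  0.4255 0.4289] 25
-0.08 [0.419  0.4282 0.4323] 27
-0.05 [0.4236 0.4315 0.4354] 28
-0.02 [0.4267 0.4341 0.4374] 26
0.01 [0.4292 0.4376 0.4405] 29
0.04 [0.4321 0.4396 0.4447] 30
0.07 [0.435  0.4434 0.4467] 33
0.1 [0.4453 0.4467 0.4482] 2
shift units [-0.09  0.09  4.57] turn units [-0.01 -0.05  0.16] if turned first [-0.07  0.08  4.57]
```

View pics/scene24.png

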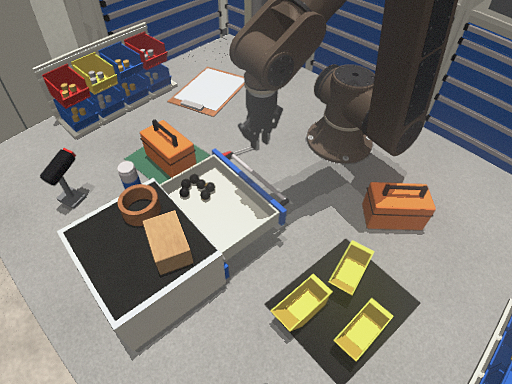

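All three bins stand empty and upright on the mat at (350,269), (302,303) and (363,330). The six knobs are in the drawer around (198,187), and there are none elsewhere. Gripping the pull to close the drawer.

```bash
python3 -m jog '-0.05 0.1 1 0 0 0.15 0.35;0 0 1 0 0 0 0.35;0 0 1 0 0 0 0.35;0 0 0.9 0 0 0 0.35;0 0 0.6 0 0 0 0.35;0 0 0 0 0 0 0.35;0 0 0 0 0 0 0;0 0 0 0 0 0 0;0 0 0 0 0 0 0;0 0 0 0 0 0 0'
python3 -m jog '0 0.3 0 0 0 0 0;0 0.6 0 0 0 0 0;0 0.8 0 0 0 0 0;0 0.8 0 0 0 0 0;0 0.8 0 0 0 0 0;0 0.8 0 0 0 0 0;0 0.8 0 0 0 0 0;0 0.6 0 0 0 0 0;0 0.4 0 0 0 0 0;0 0.2 0 0 0 0 0;0 0 0 0 0 0 0'
python3 -c "
from h import *
st()"
```

```text
time: 80.35
eef_pos: [0.4332, -0.0159, 0.1148]
ee_rot: [0.737, 0.676, 0.001, -0.001]
force: [5.2, 0.7, -4.8]
gripper_width: 0.0099
time: 81.45
eef_pos: [0.6161, -0.033, 0.1148]
ee_rot: [0.737, 0.675, 0.001, -0.001]
force: [1.5, -6.5, 3.4]
gripper_width: 0.0102
t 81.45 p [ 0.6161 -0.033   0.1148] F [ 1.5 -6.5  3.4] w 0.0102
[[0.087, 0.996, 0.0], [0.996, -0.087, 0.003], [0.003, -0.0, -1.0]] q [-0.162  0.63   1.702  0.004  0.81  -0.077]
```

```bash
python3 -m jog '0 0.2 0 0 0 0 0;0 0.2 0 0 0 0 0;0 0 0 0 0 0 0'; python3 -m jog '0 0.12 0 0 0 0 0;0 0 0 0 0 0 0'
```

```text
time: 81.75
eef_pos: [0.6278, -0.0341, 0.1148]
ee_rot: [0.737, 0.675, 0.001, -0.001]
force: [0.8, -7.2, 3.2]
gripper_width: 0.01
time: 81.95
eef_pos: [0.6311, -0.0344, 0.1148]
ee_rot: [0.737, 0.675, 0.001, -0.001]
force: [0.1, -7.3, 3.7]
gripper_width: 0.0103
```

```bash
python3 -m jog '0 0.1 0 0 0 0 0;0 0 0 0 0 0 0'; python3 -m jog '0 0.1 0 0 0 0 0;0 0 0 0 0 0 0'
```

```text
time: 82.15
eef_pos: [0.6324, -0.0345, 0.1148]
ee_rot: [0.737, 0.676, -0.001, -0.003]
force: [-9.2, -7.8, 8.1]
gripper_width: 0.0094
time: 82.35
eef_pos: [0.6326, -0.0345, 0.1147]
ee_rot: [0.737, 0.676, -0.003, -0.005]
force: [-24.0, -6.9, 18.5]
gripper_width: 0.0099
```

The stop is reached at 0.200 m of travel. Ease slightly, release, rise clear.

```bash
python3 -m jog '0 -0.12 0 0 0 0 0;0 0 0 0 0 0 0;0 0 0 0 0 0 0.3;0 0 0 0 0 0 0.35;0 0 0 0 0 0 0.35'
python3 -m jog '0 0 -0.3 0 0 0 0.35;0 0 -1 0 0 0 0.35;0 0 -1 0 0 0 0.35;0 0 -1 0 0 0 0.35;0 0 -1 0 0 0 0.35;0 0 -1 0 0 0 0.35;0 -1 0 0 0 0 0.35;0 -1 0 0 0 0 0.35;0 -1 0 0 0 0 0.35;0 -1 0 0 0 0 0.35;0 -0.5 0 0 0 0 0.35;0 0 0 0 0 0 0.35'
python3 - <<'E'
from h import *
st();bins('scene','scene25');im2,d2,c2=snap('top','top25')
for n in('scene','top'):
    im,d,c=load(n);P=cloud(im,d,c);x,y,z=P[...,0],P[...,1],P[...,2]
    m=(z>.112)&(z<.127)&(x>.58)&(x<.65)&(abs(y+.04)<.13)
    print(n,[ (round(a,2),*np.round([P[m&(abs(y-a)<.012)][:,0].min(),np.median(P[m&(abs(y-a)<.012)][:,0])],4)) for a in (-.11,-.05,.01,.04) if (m&(abs(y-a)<.012)).any()])
    hsv=cv2.cvtColor(im,cv2.COLOR_BGR2HSV)
    q=P[(cv2.inRange(hsv,(3,120,60),(17,255,255))>0)&(z>.1)&(z<.12)&(y<-.25)&(x>.4)]
    if len(q)>100: print('case',np.round(np.hstack(cv2.minAreaRect(q[:,:2].astype(np.float32)*1000)),1))
E
```

```text
time: 82.85
eef_pos: [0.6327, -0.0335, 0.1142]
ee_rot: [0.737, 0.675, 0.001, -0.002]
force: [-2.1, -1.3, 1.2]
gripper_width: 0.0299
time: 84.05
eef_pos: [0.4971, -0.0219, 0.2745]
ee_rot: [0.737, 0.675, 0.001, -0.002]
force: [0.8, 0.0, -0.4]
gripper_width: 0.03
t 84.05 p [ 0.4971 -0.0219  0.2745] F [ 0.8  0.  -0.4] w 0.03
[[0.088, 0.996, -0.001], [0.996, -0.088, 0.004], [0.004, -0.001, -1.0]] q [-0.179  0.278  1.824  0.005  1.041 -0.093]
bin pix [350. 271.] rim centre [457.5 346.7] [150.  66.] yaw 10.7 origin(if lip +x) [434.9 342.4]
bin pix [301. 305.] rim centre [620.4 311.7] [ 68. 151.] yaw -4.8 origin(if lip +x) [597.5 313.6]
bin pix [363. 330.] rim centre [573.2 460.5] [ 68. 151.] yaw -2.8 origin(if lip +x) [550.3 461.6]
scene [(-0.11, np.float64(0.6186), np.float64(0.6259)), (-0.05, np.float64(0.6249), np.float64(0.6319)), (0.01, np.float64(0.6289), np.float64(0.6371)), (0.04, np.float64(0.6304), np.float64(0.6392))]
case [ 514.1 -358.5  177.9   99.6   87.9]
top [(0.01, np.float64(0.6323), np.float64(0.6339)), (0.04, np.float64(0.6331), np.float64(0.6373))]
case [ 511.4 -360.   179.6  100.1   88.1]
```

View pics/scene25.png

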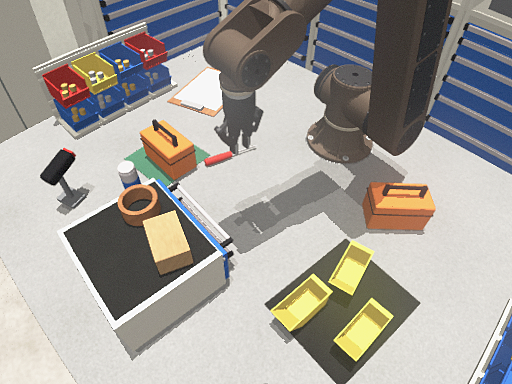

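View pics/top25.png

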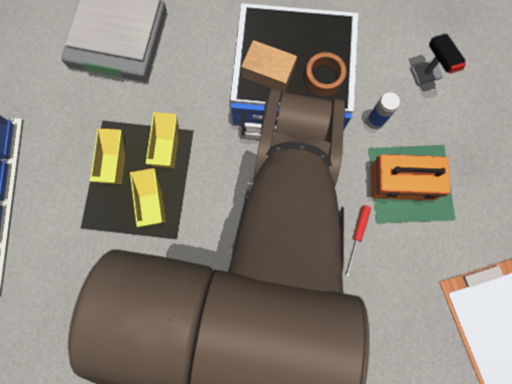

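The drawer is home and all bins are fine. The case, however, was knocked about 24 mm along +y at some point: it is now at (0.512, -0.360), with one end slightly over the mat's edge, and the mat's centre is (0.510, -0.388). There is ample time, so I'll re-centre it.

```bash
python3 - <<'E'
from h import *
for n in('scene','top'):
    im,d,c=load(n);P=cloud(im,d,c);x,y,z=P[...,0],P[...,1],P[...,2]
    q=P[(z>.125)&(z<.16)&(abs(x-.512)<.05)&(abs(y+.36)<.1)];print(n,len(q),np.round(np.hstack(cv2.minAreaRect(q[:,:2].astype(np.float32)*1000)),1))
need([.5125,-.359,.26],rot(88))
E
```

```text
scene 142 [ 512.3 -360.2  124.6   14.4   87.2]
top 276 [ 511.5 -361.1  126.1   14.1   87.8]
shift units [-11.14   1.43   0.43] turn units [-0.   -0.05 -0.66] if turned first [-11.2    0.84   0.47]
```

```bash
python3 -m jog '0 0 0 0 0 -0.65 0.6;-0.5 0.1 0 0 0 0 0.6;-1 0.1 0 0 0 0 0.6;-1 0.1 0 0 0 0 0.6;-1 0.1 0 0 0 0 0.6;-1 0.1 0 0 0 0 0.6;-1 0.1 0 0 0 0 0.6;-1 0.1 0 0 0 0 0.6;-1 0.1 0 0 0 0 0.6;-1 0.1 0 0 0 0 0.6;-1 0 0 0 0 0 0.6;-1 0 0 0 0 0 0.6'
python3 -m jog '-0.7 0 0 0 0 0 0.6;0 0 0 0 0 0 0.6'
python3 -c "
from h import *
st();need([.512,-.3605,.1385],rot(88))"
```

```text
time: 85.35
eef_pos: [0.5141, -0.3407, 0.2717]
ee_rot: [0.72, 0.694, 0.001, -0.002]
force: [0.7, 0.8, -0.0]
gripper_width: 0.0509
time: 85.55
eef_pos: [0.513, -0.362, 0.2712]
ee_rot: [0.721, 0.693, 0.001, -0.002]
force: [-1.0, 0.3, -0.1]
gripper_width: 0.0514
t 85.55 p [ 0.513  -0.362   0.2712] F [-1.   0.3 -0.1] w 0.0514
[[0.039, 0.999, -0.002], [0.999, -0.039, 0.004], [0.004, -0.002, -1.0]] q [-0.72   0.473  1.517  0.002  1.156 -0.682]
shift units [ 0.03 -0.03  4.42] turn units [-0.02 -0.05 -0.05] if turned first [ 0.05 -0.04  4.42]
```

```bash
python3 -m jog '0 -0.03 1 0 0 0 0.6;0 0 1 0 0 0 0.6;0 0 1 0 0 0 0.6;0 0 0.9 0 0 0 0.6;0 0 0.5 0 0 0 0.6;0 0 0 0 0 0 0.6;0 0 0 0 0 0 0;0 0 0 0 0 0 0;0 0 0 0 0 0 0;0 0 0 0 0 0 0;0 0 0 0 0 0 0'
python3 -m jog '0 0 -0.3 0 0 0 0;0 0 -0.3 0 0 0 0;-0.3 0 0 0 0 0 0;-0.4 0 0 0 0 0 0;-0.2 0 0 0 0 0 0;0 0 0 0 0 0 0;0 0 0 0 0 0 0;0 0 0.3 0 0 0 0;0 0 0.15 0 0 0 0;0 0 0 0 0 0 0'
```

```text
time: 86.65
eef_pos: [0.5128, -0.3586, 0.1413]
ee_rot: [0.72, 0.694, 0.001, -0.001]
force: [0.6, 1.2, 6.5]
gripper_width: 0.01
time: 87.65
eef_pos: [0.511, -0.3849, 0.1432]
ee_rot: [0.72, 0.694, 0.001, -0.003]
force: [0.4, -0.1, -6.6]
gripper_width: 0.0098
```

```bash
python3 -m jog '0 0 0.07 0 0 0 0;0 0 0 0 0 0 0'; python3 -m jog '0 0 0.06 0 0 0 0;0 0 0 0 0 0 0'
```

```text
time: 87.85
eef_pos: [0.5113, -0.3853, 0.1421]
ee_rot: [0.72, 0.694, 0.001, -0.002]
force: [-0.7, 0.3, -5.2]
gripper_width: 0.0098
time: 88.05
eef_pos: [0.5113, -0.3854, 0.1414]
ee_rot: [0.72, 0.694, 0.001, -0.002]
force: [-2.3, 2.7, 2.6]
gripper_width: 0.0099
```

```bash
python3 -m jog '0 0 0.03 0 0 0 0;0 0 0 0 0 0 0'; python3 -m jog '0 0 0 0 0 0 0.5;0 0 0 0 0 0 0.6;0 0 0 0 0 0 0.6;0 0 -0.5 0 0 0 0.6;0 0 -1 0 0 0 0.6;0 0 -1 0 0 0 0.6;0 0 -1 0 0 0 0.6;0 0 -1 0 0 0 0.6;1 0 0 0 0 0 0.6;1 0 0 0 0 0 0.6;1 0 0 0 0 0 0.6;1 0 0 0 0 0 0.6'
python3 - <<'E'
from h import *
st();bins('scene','scene26');snap('top','top26')
for n in('scene','top'):
    im,d,c=load(n);P=cloud(im,d,c);x,y,z=P[...,0],P[...,1],P[...,2]
    m=(z>.112)&(z<.127)&(x>.58)&(x<.65)&(abs(y+.04)<.13)
    print(n,[ (round(a,2),*np.round([P[m&(abs(y-a)<.012)][:,0].min(),np.median(P[m&(abs(y-a)<.012)][:,0])],4)) for a in (-.11,-.05,.01,.04) if (m&(abs(y-a)<.012)).any()])
    hsv=cv2.cvtColor(im,cv2.COLOR_BGR2HSV)
    q=P[(cv2.inRange(hsv,(3,120,60),(17,255,255))>0)&(z>.1)&(z<.12)&(y<-.25)&(x>.4)]
    if len(q)>100: print('case',np.round(np.hstack(cv2.minAreaRect(q[:,:2].astype(np.float32)*1000)),1))
E
```

```text
time: 88.25
eef_pos: [0.5113, -0.3854, 0.1413]
ee_rot: [0.72, 0.694, 0.001, -0.001]
force: [-6.3, 5.2, 10.8]
gripper_width: 0.0098
time: 89.45
eef_pos: [0.5157, -0.265, 0.2763]
ee_rot: [0.72, 0.694, 0.001, -0.001]
force: [-0.5, -0.1, -0.2]
gripper_width: 0.0516
t 89.45 p [ 0.5157 -0.265   0.2763] F [-0.5 -0.1 -0.2] w 0.0516
[[0.036, 0.999, -0.0], [0.999, -0.036, 0.003], [0.003, -0.001, -1.0]] q [-0.59   0.397  1.632  0.003  1.115 -0.555]
bin pix [349. 271.] rim centre [456.8 346.7] [153.  66.] yaw 10.5 origin(if lip +x) [434.2 342.5]
bin pix [302. 304.] rim centre [620.6 312. ] [ 68. 151.] yaw -4.7 origin(if lip +x) [597.7 313.9]
bin pix [363. 330.] rim centre [573.2 461.1] [ 68. 152.] yaw -3.3 origin(if lip +x) [550.2 462.4]
scene [(-0.11, np.float64(0.6179), np.float64(0.6258)), (-0.05, np.float64(0.6251), np.float64(0.6307)), (0.01, np.float64(0.6293), np.float64(0.6366)), (0.04, np.float64(0.6312), np.float64(0.6398))]
case [ 511.9 -384.7  181.2  100.9   86.8]
top [(-0.11, np.float64(0.6177), np.float64(0.6233)), (-0.05, np.float64(0.6225), np.float64(0.629)), (0.01, np.float64(0.6282), np.float64(0.6339)), (0.04, np.float64(0.6321), np.float64(0.6368))]
```

View pics/scene26.png

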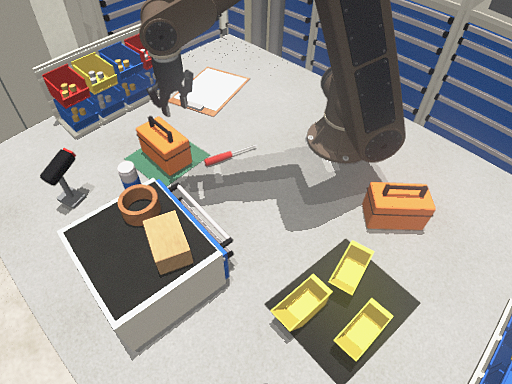

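View pics/top26.png

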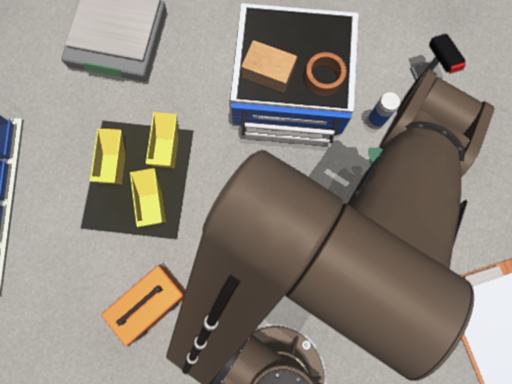

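The case stands centred on the mat, at (0.512, -0.385). The drawer is home, the bins stand empty on the black mat, and the gripper touches nothing. Handing in.

```bash
python3 -m jog '0 0 0 0 0 0 0.6;0 0 0 0 0 0 0.6'; python3 -c "
from h import *
print(manip.close_job())"
```

```text
time: 89.75
eef_pos: [0.5159, -0.2669, 0.2755]
ee_rot: [0.72, 0.694, 0.001, -0.002]
force: [-0.4, -1.0, -0.0]
gripper_width: 0.0512
the job is handed in; nothing more can be done
None
```

The job is handed in at 89.8 s, with all six knobs in the top drawer and the drawer pushed home. In order, I lifted the case onto the green mat and pulled the drawer to its stop. I then tipped the three bins (3, 2 and 1 knobs) into it, stood each back upright on the black mat, and closed the drawer.

- **Knobs:** I counted six in the drawer before closing it, none missed, and the bins were empty.
- **Drawer:** it travelled 0.200 m back until it met its stop. The cameras show the pull about 13 mm farther in than at the start, which fits a drawer that began about 14 mm ajar.
- **Case:** a late check found it had been knocked about 24 mm along +y, one end just over the mat's edge. I lifted it back after the drawer was closed, and it now stands within about 4 mm of the mat's centre.
- **Other things:** the spray can, carton, tape and screwdriver looked unmoved in the last pictures; I judged this by eye and did not measure it.

No check was left failing, and the gripper was clear of everything at the end.

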